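Swap two music box pieces on their sloped display rests

TASK

The brass wind-up movement and the red tin piano stand on each other's display rests: swap them, so that the piano ends on the dark walnut rest and the movement on the pale maple one (the green rest is spare and may be used on the way). Leave each lying flat on its narrow sloped rail, centred and straight, with the same end downhill as before and its lower edge touching the brass stop, which is clamped at a different place on each rail. Handle them gently: do not shove them hard against a stop or drop them, and leave the lamps and the other things alone.

Things in the scene. Friction and masses are not known exactly. Their poses are not given: they have to be found in the camera images.
- movement: brass wind-up movement, 180 g (0.7 to 1.4 times that). Bedplate 60 x 46 x 8 mm (x, y, z); two flat parallel brass cheeks to grip across y, outer faces 46 mm apart, x -22 to 22, tops at z = 35 mm; crank juts 14 mm past the +x end, up to z = 44 mm. Origin: centre of the underside; z out of its top, x towards the crank. Starts on the walnut rest, crank up the slope
- movement_toe (a point): middle of the lower edge of the movement's underside, at the end away from the crank: 30 mm along -x from its origin; this edge belongs against the stop
- piano: tiny red tin grand piano, 140 g (0.7 to 1.4 times that). Black plinth 60 x 40 x 6 mm (x, y, z); red case with flat parallel sides to grip across y, 46 mm apart, x -18 to 28, z 6 to 28 mm; thin raised lid up to z = 50 mm is for show only. Origin: centre of the underside; z out of its top, x away from the keys. Starts on the maple rest, keys down the slope
- piano_toe (a point): middle of the lower edge of the piano's underside, at its keyboard end: 30 mm along -x from its origin; this edge belongs against the stop
- walnut_deck: sloped rail of the dark brown walnut rest, fixed, 106 mm long, 30 mm wide, 28 degrees. Origin on its upper face, mid-width, 8 mm from its low end and 70 mm above the table; x up the slope, y across, z outward normal. Faced with grippy cork: things stay where set and do not slide down by themselves
- walnut_stop: stop of the dark brown walnut rest: brass block with a rubber-padded upper face, 6 mm thick, 30 mm wide, 10 mm high, clamped so tight that it does not move. Its upper face is anywhere from 0 to 18 mm up the slope from the deck's origin; the pose given is that of its track (same as the deck's), not of the block: find the block by touch or by sight
- walnut_bar (a point): middle of the brass light bar over the dark brown walnut rest: 12 mm thick, 80 mm long (y of the rest). It hangs right over the thing on the rest, about 0.15 m above where one grips it, so a tool pointing straight down does not fit: lean it 25 to 45 degrees, coming in from the low end, about square to the rail
- walnut_lamp: light of the dark brown walnut rest, fixed: bar and the 8 mm brass rod that carries it from behind the rail's top. Origin on the table, 40 mm (level) behind the deck's origin; x level, away from the low end; z up. Bar at x = 4, z = 260 mm, rod upright at x = 72 mm. The rest's foot on the table is 140 x 85 x 12 mm, x -63 to 77
- maple_deck: sloped rail of the pale maple rest, fixed, 106 mm long, 30 mm wide, 28 degrees. Origin on its upper face, mid-width, 8 mm from its low end and 70 mm above the table; x up the slope, y across, z outward normal. Faced with grippy cork: things stay where set and do not slide down by themselves
- maple_stop: stop of the pale maple rest: brass block with a rubber-padded upper face, 6 mm thick, 30 mm wide, 10 mm high, clamped so tight that it does not move. Its upper face is anywhere from 0 to 18 mm up the slope from the deck's origin; the pose given is that of its track (same as the deck's), not of the block: find the block by touch or by sight
- maple_bar (a point): middle of the brass light bar over the pale maple rest: 12 mm thick, 80 mm long (y of the rest). It hangs right over the thing on the rest, about 0.15 m above where one grips it, so a tool pointing straight down does not fit: lean it 25 to 45 degrees, coming in from the low end, about square to the rail
- maple_lamp: light of the pale maple rest, fixed: bar and the 8 mm brass rod that carries it from behind the rail's top. Origin on the table, 40 mm (level) behind the deck's origin; x level, away from the low end; z up. Bar at x = 4, z = 260 mm, rod upright at x = 72 mm. The rest's foot on the table is 140 x 85 x 12 mm, x -63 to 77
- green_deck: sloped rail of the green painted rest (the empty spare), fixed, 106 mm long, 30 mm wide, 28 degrees. Origin on its upper face, mid-width, 8 mm from its low end and 70 mm above the table; x up the slope, y across, z outward normal. Faced with grippy cork: things stay where set and do not slide down by themselves
- green_stop: stop of the green painted rest: brass block with a rubber-padded upper face, 6 mm thick, 30 mm wide, 10 mm high, clamped so tight that it does not move. Its upper face is anywhere from 0 to 18 mm up the slope from the deck's origin; the pose given is that of its track (same as the deck's), not of the block: find the block by touch or by sight
- green_bar (a point): middle of the brass light bar over the green painted rest: 12 mm thick, 80 mm long (y of the rest). It hangs right over the thing on the rest, about 0.15 m above where one grips it, so a tool pointing straight down does not fit: lean it 25 to 45 degrees, coming in from the low end, about square to the rail
- green_lamp: light of the green painted rest, fixed: bar and the 8 mm brass rod that carries it from behind the rail's top. Origin on the table, 40 mm (level) behind the deck's origin; x level, away from the low end; z up. Bar at x = 4, z = 260 mm, rod upright at x = 72 mm. The rest's foot on the table is 140 x 85 x 12 mm, x -63 to 77
- ballerina: white porcelain ballerina, 118 mm tall, foot 48 mm across, on the low oak shelf at the back (35 mm high); origin under its foot. Bystander
- dome: frosted glass dome, 96 mm across, 133 mm tall, on the back shelf; origin under its centre. Bystander
- lacquer_base: dark red lacquered wooden base, 80 x 110 x 32 mm, on the back shelf; origin under its centre. Bystander
- screw_jar: glass jar with brass cap, 50 mm across, 55 mm tall, on the back shelf; origin under its centre. Bystander
- spool: small brass spool, 34 mm across, 26 mm tall, on the bench in front of the rests; origin under its centre. Bystander
- screwdriver: screwdriver 150 mm long lying on the bench in front of the rests; origin under its middle. Bystander
- cup_weight: steel weight with a knob, 44 mm across, 34 mm tall, on the bench to the left; origin under its centre. Bystander
Things that resemble listed ones, but are neither listed nor needed, are in the scene too. Leave any blue or purple look-alike of the movement alone.

How it is judged:
By the outcome, as a careful person would: the job done as asked, in the order asked, and still so for the second after the job is handed in, with the robot touching nothing.
It also fails if it takes over 72 s, if anything falls off the work surface, if the arm or the gripper's body presses on something with over 40 N, if the wrist force passes 120 N, or if a joint passes its speed limit or range.

ROBOT

A 6-joint arm with a two-finger parallel gripper is mounted at the origin on the work surface. World frame = base frame: x ahead of the robot, y to its left, z up, the work surface at z = 0. Lengths are in mm, angles in rad, forces in N, time in s.
With the tool pointing down it reaches from about 325 to 925 mm from the base axis. Payload 3.1 kg.
Tool frame: the origin (TCP) lies between the finger pads, 19 mm behind the fingertips; this is the grasp point; z points along the fingers, y is the line along which they close (so a half turn about z gives the same grasp; the last joint's range is limited). The gripper opens to 85 mm and grips with 20 to 120 N. Pads are 22 mm wide; open, the fingers measure 114 mm over their backs; the gripper's body (76 mm by 85 mm) begins 54 mm behind the grasp point. The pads swing forward as they close: fully open they stand 13 mm farther back than shut.
Start: joints at [-1.422, 0.217, 1.613, -0, 1.311, -0.112], TCP at [161.179, -603.871, 250] pointing down, gripper open.
Joint ranges: [-2.75, 2.75], [-0.78, 2.1], [0.31, 2.55], [-1.13, 4.27], [0.13, 2.63], [-2.58, 2.58]. Speed limits (rad/s): [2.79, 2.79, 3.14, 3.14, 3.14, 3.14].

INTERFACE

Orientations are given as a unit quaternion [x, y, z, w].
In Python, from cell import arm gives the robot as it stands. The module is installed in compiled form; this text tells all that it offers.
- The arm moves only by the tool arm_command, never from a script. Its argument "commands" is a list of rows, each an object with "translation": the shift along the tool's x, y, z in units of 40 mm (1.0 is 40 mm), a list of three; "rotation": the turn, a rotation vector about the tool's x, y, z in degrees, a list of three. A call has 1 to 5 rows; each row shifts and turns the commanded pose from where the row before left it, along the tool's axes as they then stand; what a row does not reach is not made up. A row lasts 1/12 s, in which the tool goes at most 41.7 mm and 7.16 degrees, less where a joint would pass 70% of its speed; a pose out of reach is approached as far as the arm can. A call is refused whole if a number of a shift passes 1 or a number of a turn 7.16, either way. A call with a gripper value outside its range is refused whole. "claw" is the opening, from 0 (shut) to 1 (fully open), set as the call begins (left out, the last holds). The fingers move at their own pace and stop on an object; "squeeze" is the grip in N (left out, the last holds). Time passes only in rows, so rows that do not move let the fingers close. It gives the time, the measured TCP pose, the force, the opening and the grip force at its end, in the units of the state.
- arm.read_state(): the state, without advancing time (a new reading comes with each control period).
- arm.camera(name): name is "side" or "top"; returns the picture (400x640x3 uint8, blue, green, red); there is no depth.
- arm.get_calibration(name): a dict with "fovy" (degrees; the focal length in pixels is half the picture's height over the tangent of half this angle, whatever the lens; pixels are square), "cx", "cy" (the principal point, pixels), "k1" (the pictures are not rectified: a ray, as slopes to the right and down, at radius r is drawn at 1 + k1 r^2 times it, then the intrinsics apply), "position" and "rotation" of the camera in the world. Camera axes: x right, y down, z forward; pixel columns grow to the right and rows downward; lengths in mm; the calibration is good to about 2 mm. A picture is of the moment at which its call begins. get_calibration takes no time and is no camera call.
- arm.finish_job(): hands the job in; it is judged then, once.
The state is a dict: "time": time; "q": joint angles; "qd": joint speeds; "joint_torque": joint torques, N m; "ee_pos": TCP position; "eef_rot": TCP orientation; "force": force on the tool from outside, world axes, zero at the start; "wrist_torque": the same for the moment, N m; "grip_width": finger opening in mm; "gripper_force": force on a finger pad.
Only numpy, scipy, OpenCV 4.12 (cv2) and the standard library are available. Lean on these libraries where they do the work, as an engineer would, in place of code of your own. Each camera call takes 0.05 s, during which the arm holds its last target. There are 200 camera calls.

## Working session

There is one attempt and no reset: what is moved stays moved. The work goes in short steps, Python scripts to look and compute and a tool call to move; the robot and the scene stay as the last step left them, time stands still between calls to the robot, and variables do not carry over. Pictures are saved under pics/ and viewed, at most 10 in all, crops included, and the job is handed in when it is done.

Besides the shell and the picture viewer there is one more tool, called by a JSON object that holds its "op" and its "data". arm_command: Moves the arm, as the interface text tells. Its arguments: {"type":"object","properties":{"commands":{"type":"array","items":{"type":"object","properties":{"translation":{"type":"array","items":{"type":"number"}},"rotation":{"type":"array","items":{"type":"number"}}}}},"claw":{"type":"number"},"squeeze":{"type":"number"}},"required":["commands"]}

```bash
mkdir -p pics; cat > h.py <<'E'
import numpy as np, cv2
from cell import arm
from scipy.spatial.transform import Rotation as R
def cal(n):
    c=arm.get_calibration(n); f=200/np.tan(np.radians(c['fovy'])/2)
    Rm=np.array(c['rotation'],float)
    Rm=R.from_quat(Rm).as_matrix() if Rm.size==4 else Rm.reshape(3,3)
    return c,f,Rm,np.array(c['position'],float)
def ray(n,u,v):
    c,f,Rm,p=cal(n); K=np.array([[f,0,c['cx']],[0,f,c['cy']],[0,0,1.]])
    x,y=(u-c['cx'])/f,(v-c['cy'])/f; a,b=x,y
    for _ in range(30):
        s=1+c['k1']*(a*a+b*b); a,b=x/s,y/s
    d=Rm@np.array([a,b,1]); return p,d/np.linalg.norm(d)
def onz(n,u,v,z):
    p,d=ray(n,u,v); return p+d*(z-p[2])/d[2]
def proj(n,P):
    c,f,Rm,p=cal(n); q=Rm.T@(np.array(P,float)-p); a,b=q[0]/q[2],q[1]/q[2]; s=1+c['k1']*(a*a+b*b)
    return np.array([c['cx']+f*a*s,c['cy']+f*b*s])
def two(ua,ub):
    (p,d),(q,e)=ray('side',*ua),ray('top',*ub)
    t=np.linalg.lstsq(np.c_[d,-e],q-p,rcond=None)[0]; A=p+d*t[0];B=q+e*t[1]
    return (A+B)/2,np.linalg.norm(A-B)
E
python3 - <<'E'
from h import *
for n in('side','top'):
    cv2.imwrite(f'pics/{n}0.png',arm.camera(n)); print(n,arm.get_calibration(n))
print(arm.read_state())
E
```

```text
side {'fovy': 42.136171926203865, 'cx': 327.95562912759806, 'cy': 199.6930917087648, 'k1': -0.031038134166220088, 'position': array([  16.51873391,  897.55602935, 1112.29648619]), 'rotation': array([-0.26195575,  0.8798834 , -0.37735934,  0.12159079])}
top {'fovy': 51.97458057612564, 'cx': 313.84734111660094, 'cy': 196.7052568832199, 'k1': 0.01700792885752319, 'position': array([ 404.57819779,   70.4512124 , 1098.12059546]), 'rotation': array([ 0.70905937, -0.69965501,  0.06341514, -0.06079629])}
{'time': 0.1, 'q': array([-1.42219414e+00,  2.17718251e-01,  1.61478849e+00, -3.52420755e-05,
        1.31132176e+00, -1.12171420e-01]), 'qd': array([ 0.00018748, -0.00116874, -0.00273059, -0.00021425,  0.00036214,
        0.00095854]), 'joint_torque': array([-5.40127930e-04, -3.98073113e+01, -3.04970527e+01, -1.38485043e-04,
        4.16994793e-03,  7.53060164e-06]), 'ee_pos': array([ 161.06647473, -603.1580739 ,  248.76655706]), 'eef_rot': array([ 9.91510466e-01,  1.30022095e-01, -3.73855390e-05, -1.11742652e-03]), 'force': array([ 0.02524524, -0.05025756,  0.01889392]), 'wrist_torque': array([-0.00333249,  0.04769793, -0.07730082]), 'gripper_force': 0.0, 'grip_width': 85.44632427132407}
```

View pics/side0.png

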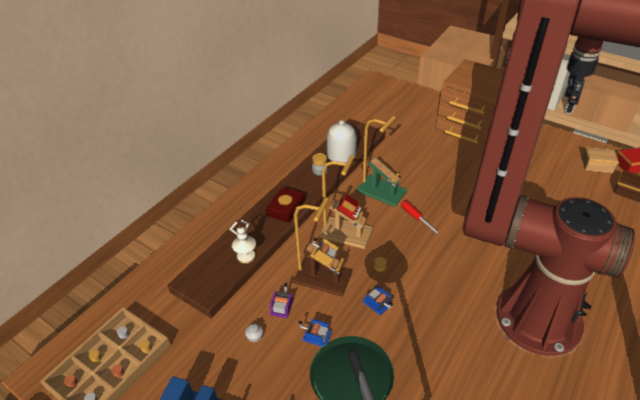

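View pics/top0.png

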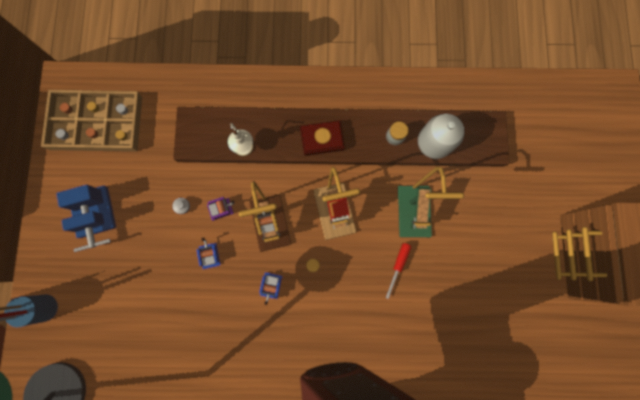

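Side view: walnut rest with the movement at about (325,258), maple rest with the red piano at (348,210), green rest at (383,180). Candidates for the movement: brass one on the walnut rest (325,258), purple (281,302), blue (318,332), blue (377,299). The piano on maple (348,210) could be taken for the red lacquer base (287,203) or the red thing at (630,160). I choose the ones on the walnut and maple rests and check them in close crops.

```bash
python3 - <<'E'
import cv2,numpy as np
a=cv2.imread('pics/side0.png')[105:305,260:420];b=cv2.imread('pics/top0.png')[155:265,230:480]
cv2.imwrite('pics/c_side.png',cv2.resize(a,None,fx=3,fy=3,interpolation=cv2.INTER_CUBIC)[:600])
cv2.imwrite('pics/c_top.png',cv2.resize(b,None,fx=3.2,fy=3.2,interpolation=cv2.INTER_CUBIC))
E
```

```text
(no output)
```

View pics/c_side.png

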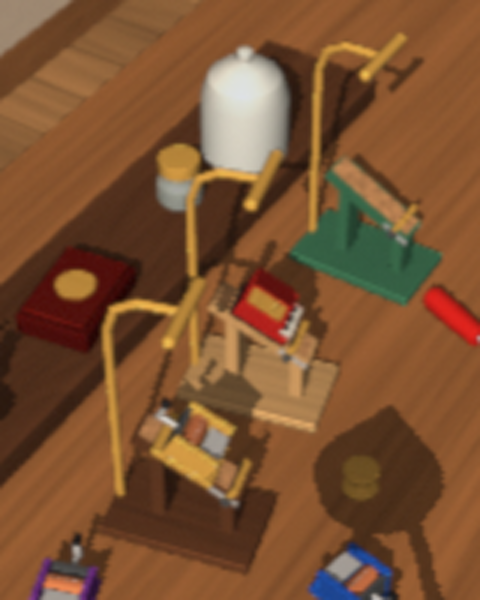

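View pics/c_top.png

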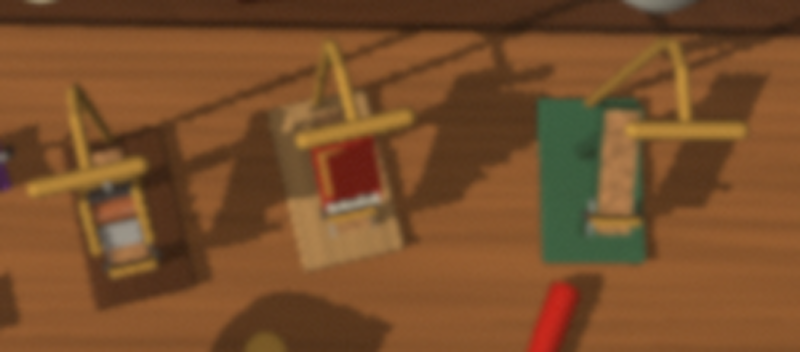

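Crops show the brass movement on walnut (side crop 195,455; crank up-slope) and the red piano on maple (side 265,305; keys low). Stops are brass at the rails' low ends. Now I'll fit the rest poses from foot corners and bar ends.

```bash
cat > fit.py <<'E'
from h import *
from scipy.optimize import least_squares
c28,s28=np.cos(np.radians(28)),np.sin(np.radians(28))
F={'ll':(-23,42.5,12),'lr':(-23,-42.5,12),'hl':(117,42.5,12),'hr':(117,-42.5,12),'bl':(44,40,260),'br':(44,-40,260)}
T={'w':dict(bl=(30,189),br=(146,165),ll=(98,308),lr=(212,280),hr=(172,122)),
'm':dict(bl=(298,142),br=(411,118),ll=(305,270),lr=(407,243),hl=(270,110),hr=(367,92)),
'g':dict(bl=(628,129),br=(745,131),ll=(543,263),lr=(645,263),hl=(540,99),hr=(645,99))}
S={'w':dict(bl=(168,343),br=(202,283),hl=(97,521),ll=(248,561),lr=(275,492)),
'm':dict(bl=(251,207),br=(279,155),hl=(175,385),ll=(314,420),lr=(340,366)),
'g':dict(bl=(367,78),br=(401,38),hl=(291,253),ll=(405,293),lr=(441,258),hr=(330,217))}
def w(p,P):
    x,y,a=p; return np.array([x+P[0]*np.cos(a)-P[1]*np.sin(a),y+P[0]*np.sin(a)+P[1]*np.cos(a),P[2]])
def res(p,r):
    o=[]
    for n,D,(k,u0,v0) in(('side',S[r],(3,260,105)),('top',T[r],(3.2,230,155))):
        for f,(X,Y) in D.items(): o.append((n,f,proj(n,w(p,F[f]))-np.array([u0+(X+.5)/k-.5,v0+(Y+.5)/k-.5])))
    return o
if __name__=='__main__':
  out={}
  for r in 'wmg':
    c=onz('top',230+np.mean([v[0] for v in T[r].values()])/3.2,155+np.mean([v[1] for v in T[r].values()])/3.2,50)
    s=least_squares(lambda p:np.concatenate([q[2] for q in res(p,r)]),[c[0]-40,c[1],0.],loss='soft_l1',x_scale=[1,1,.01])
    print(r,s.x.round(3)); out[r]=s.x
    for q in res(s.x,r): print('  ',q[0],q[1],q[2].round(1),end='')
    print()
  np.save('rests.npy',np.array([out[k] for k in 'wmg']))
  tiles=[]
  import sys
  for n,k in(('side',5),('top',5)):
    im=cv2.imread(f'pics/{n}0.png'); row=[]
    for r in 'wmg':
      p=out[r]; c=proj(n,w(p,(45,0,100))).round().astype(int); u,v=c[0]-26,c[1]-(34 if n=='side' else 22)
      hh=68 if n=='side' else 50
      t=cv2.resize(im[v:v+hh,u:u+53],None,fx=k,fy=k,interpolation=cv2.INTER_CUBIC)
      dk=lambda x,y,z=0:(x*c28-z*s28,y,70+x*s28+z*c28)
      pts=[F[f] for f in F]+[dk(98,15),dk(98,-15),dk(-8,15),dk(-8,-15)]
      for P in pts:
        q=(proj(n,w(p,P))-[u,v]+.5)*k-.5; cv2.circle(t,tuple(q.round().astype(int)),2,(255,0,255),-1)
      row.append(t)
    tiles.append(np.hstack(row))
  cv2.imwrite('pics/fit.png',np.vstack(tiles))
E
python3 fit.py
```

```text
w [4.83734e+02 1.71425e+02 2.47000e-01]
   side bl [-0.2  0. ]   side br [ 0.  -2.4]   side hl [0.5 0.5]   side ll [0.1 0.8]   side lr [ 0.9 -0.4]   top bl [ 0.4 -0.3]   top br [ 2.1 -1.7]   top ll [-0.3  0.1]   top lr [-4.3  1.3]   top hr [-3.4 -0.2]
m [5.15721e+02 1.30400e+00 2.28000e-01]
   side bl [-0.3 -0.2]   side br [ 0.4 -1.4]   side hl [0.6 1. ]   side ll [0.5 1.6]   side lr [ 0.6 -0.9]   top bl [-0.2 -0.3]   top br [ 2.  -0.9]   top ll [-0.3  0.3]   top lr [-0.8  1.9]   top hl [-0.6 -0.5]   top hr [-0.2 -1.4]
g [ 5.15848e+02 -2.01826e+02 -2.00000e-03]
   side bl [-1.3 -0.2]   side br [ 1.  -0.6]   side hl [-0.7 -1.2]   side ll [0.4 2. ]   side lr [ 1.3 -2.1]   side hr [-0.1 -3.9]   top bl [-1.2  0.2]   top br [0.9 0.2]   top ll [-0.1  0. ]   top lr [0.2 0.5]   top hl [-0.3 -0.6]   top hr [-1.7 -0.1]
```

View pics/fit.png

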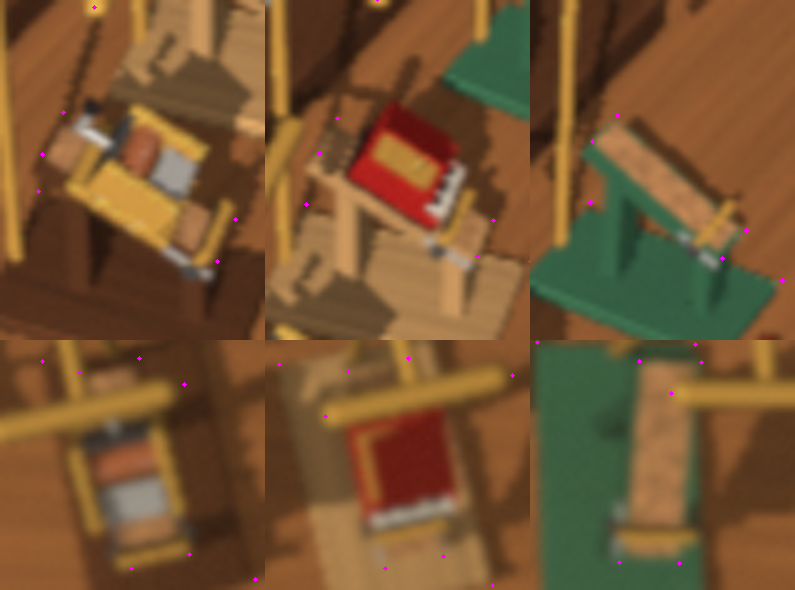

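The fit is good to 1–2 px, but some picks were in shadow. I'll sharpen it with subpixel brass-bar centroids, triangulated across both views.

```bash
cat > bars.py <<'E'
from fit import *
from scipy.ndimage import map_coordinates as mc
def gb(n):
    im=cv2.imread(f'pics/{n}0.png').astype(float); return im[:,:,1]-im[:,:,0]
def bar(n,a,b):
    g=gb(n); a,b=np.array(a,float),np.array(b,float)
    for _ in range(3):
        d=(b-a)/np.linalg.norm(b-a); m=np.array([-d[1],d[0]]); L=np.linalg.norm(b-a)
        o=np.arange(-5,5.01,.25); pts=[]
        for t in np.arange(3,L-3,.5):
            if abs(t-L/2)<4: continue
            P=a+t*d+o[:,None]*m; v=mc(g,[P[:,1],P[:,0]],order=1); v=np.clip(v-(v.min()+.5*(v.max()-v.min())),0,None)
            pts.append(a+t*d+(v@o/v.sum())*m)
        vx,vy,x0,y0=cv2.fitLine(np.float32(pts),cv2.DIST_HUBER,0,.01,.01).ravel()
        d=np.array([vx,vy])*np.sign(vx*d[0]+vy*d[1]); c=np.array([x0,y0]); c=c+d*(((a+b)/2-c)@d)
        t=np.arange(-L/2-6,L/2+6,.1); P=c+t[:,None]*d; v=mc(g,[P[:,1],P[:,0]],order=1)
        mid=np.median(v[abs(t)<L/2-4])
        e=[]
        for s in(-1,1):
            k=(s*t>L/2-6); tt=s*t[k]; vv=v[k]; i=np.argsort(tt); tt,vv=tt[i],vv[i]; h=(mid+vv[-5:].mean())/2
            e.append(s*tt[np.argmax(vv<h)])
        a,b=c+e[0]*d,c+e[1]*d
    return a,b
for r in 'wmg':
    E={}
    for n,D,(k,u0,v0) in(('side',S[r],(3,260,105)),('top',T[r],(3.2,230,155))):
        E[n]=bar(n,*[[u0+(D[f][0]+.5)/k-.5,v0+(D[f][1]+.5)/k-.5] for f in('bl','br')])
    l,e1=two(E['side'][0],E['top'][0]); q,e2=two(E['side'][1],E['top'][1]); m=(l+q)/2
    yaws=[]
    for n in E:
        A,B=[onz(n,*p,260) for p in E[n]]; dv=A-B; yaws.append(np.degrees(np.arctan2(-dv[0],dv[1])))
    print(r,'L',l.round(1),'R',q.round(1),'mid',m.round(1),'len',np.linalg.norm(l-q).round(1),'gap',round(e1,1),round(e2,1),'yaw side/top',np.round(yaws,2), 'px',E['top'][0].round(1),E['top'][1].round(1))
    for y in yaws[1:]:
        a=np.radians(y); print('   D=',(m[:2]-44*np.array([np.cos(a),np.sin(a)])).round(1))
E
python3 bars.py
```

```text
w L [515.7 224.9 257.6] R [533.2 147.7 263.4] mid [524.5 186.3 260.5] len 79.4 gap 1.7 0.2 yaw side/top [13.76 14.02] px [237.8 214.3] [275.1 205.7]
   D= [481.8 175.7]
m L [550.5  52.4 256.5] R [567.3 -24.4 262.7] mid [558.9  14.  259.6] len 78.8 gap 1.8 0.4 yaw side/top [13.27 13.89] px [321.6 199. ] [358.6 190.5]
   D= [516.2   3.5]
g L [ 561.1 -161.1  257.8] R [ 559.3 -238.6  264.2] mid [ 560.2 -199.9  261. ] len 77.8 gap 2.3 1.1 yaw side/top [0.47 0.67] px [424.3 195.3] [462.4 195.4]
   D= [ 516.2 -200.4]
```

```bash
cat > deck.py <<'E'
from h import *
c28,s28=np.cos(np.radians(28)),np.sin(np.radians(28))
REST={'w':(481.8,175.7,13.9),'m':(516.2,3.5,13.6),'g':(516.2,-200.4,.6)}
def frame(r):  # deck frame
    x,y,a=REST[r]; u=np.array([np.cos(np.radians(a)),np.sin(np.radians(a)),0]); l=np.array([-u[1],u[0],0])
    X=u*c28+np.array([0,0,s28]); return np.array([x,y,70.]),np.c_[X,l,np.cross(X,l)]
def todeck(r,P): o,M=frame(r); return M.T@(np.array(P)-o)
def fromdeck(r,p): o,M=frame(r); return o+M@np.array(p,float)
def tool(r):  # tool matrix square to rail
    o,M=frame(r); return np.c_[M[:,0],-M[:,1],-M[:,2]]
def hit(r,n,u,v,h):
    p,d=ray(n,u,v); a,b=todeck(r,p),frame(r)[1].T@d; return a+b*(h-a[2])/b[2]
def plan(r,p,lean=0,yaw=0):
    "shift (in units of 40mm along current tool axes) and rotvec deg from measured pose to deck point p"
    s=arm.read_state(); Rc=R.from_quat(s['eef_rot']); t=fromdeck(r,p)-s['ee_pos']
    Rt=R.from_matrix(tool(r))*R.from_euler('zy',[yaw,lean],degrees=True)
    print(r,'world d',t.round(1),'tool shift',(Rc.inv().apply(t)/40).round(3),'rotvec deg',np.degrees((Rc.inv()*Rt).as_rotvec()).round(2))
def st():
    s=arm.read_state(); print('t',round(s['time'],2),'p',s['ee_pos'].round(1),'F',s['force'].round(2),'M',s['wrist_torque'].round(2),'w',round(s['grip_width'],1),'g',round(s['gripper_force'],1))
    for r in 'wmg':print(r,todeck(r,s['ee_pos']).round(1),R.from_matrix(tool(r).T@R.from_quat(s['eef_rot']).as_matrix()).as_rotvec(degrees=True).round(2))
E
python3 - <<'E'
from deck import *
import numpy as np
rest=np.load('rests.npy'); import fit
def px(n,r,X,Y):
    i='wmg'.index(r); c=proj(n,fit.w(rest[i],(45,0,100))).round().astype(int); u,v=c[0]-26,c[1]-(34 if n=='side' else 22)
    X-=265*i; Y-=(340 if n=='top' else 0); return u+(X+.5)/5-.5,v+(Y+.5)/5-.5
def pr(name,r,n,h,*L):
    print(name,n,[hit(r,n,*px(n,r,*q),h).round(1)[:2].tolist() for q in L])
pr('stopM','m','top',10,(375,540),(447,525)); pr('stopM','m','side',10,(440,235),(470,195))
pr('stopW','w','top',10,(117,560),(188,545)); pr('stopW','w','side',10,(205,272),(230,205))
pr('stopG','g','top',10,(617,540),(697,533)); pr('stopG','g','side',10,(700,240),(733,205))
pr('keys','m','top',15,(370,522),(455,505)); pr('keys','m','side',15,(435,215),(460,165))
pr('cheekL','w','top',35,(75,450),(95,530)); pr('cheekR','w','top',35,(155,420),(180,510))
pr('case','m','top',28,(350,430),(365,515),(445,410),(460,490))
pr('cheekL side','w','side',35,(70,185),(180,245)); pr('cheekR','w','side',35,(135,105),(205,152))
pr('deckG low','g','top',0,(625,553),(685,553)); pr('deckG hi','g','top',0,(638,362),(692,362))
pr('deckW low ','w','side',0,(238,222),(210,270))
E
```

```text
stopM top [[11.4, 16.1], [10.7, -20.5]]
stopM side [[17.7, 23.5], [11.4, -14.7]]
stopW top [[2.9, 14.9], [2.1, -20.8]]
stopW side [[-1.4, 27.9], [0.6, -17.4]]
stopG top [[7.7, 18.5], [11.6, -20.8]]
stopG side [[9.4, 24.4], [7.7, -15.8]]
keys top [[23.4, 17.2], [22.2, -25.6]]
keys side [[26.0, 17.5], [24.8, -25.4]]
cheekL top [[72.7, 18.2], [30.9, 18.8]]
cheekR top [[78.3, -21.7], [31.0, -22.8]]
case top [[77.1, 19.1], [32.8, 20.0], [76.4, -27.5], [34.6, -27.7]]
cheekL side side [[84.3, 45.2], [21.5, 40.7]]
cheekR side [[72.7, -19.7], [29.5, -18.0]]
deckG low top [[-3.3, 11.3], [-3.1, -18.9]]
deckG hi top [[97.1, 13.0], [97.2, -13.3]]
deckW low  side [[-9.3, -18.6], [-5.8, 17.6]]
```

```bash
python3 -c "
from deck import *
plan('m',(52,-2,160))
print(fromdeck('m',(52,-2,160)),fromdeck('w',(52,-2,160)),fromdeck('g',(45,0,160)))"
```

```text
m world d [327.2 597.8 -13.1] tool shift [ 11.758 -12.331   0.357] rotvec deg [-0.45 27.99  1.28]
[488.28690878  -5.31058319 235.68413612] [453.9334233  166.74338565 235.68413612] [ 480.81913169 -200.77052113  232.39783518]
```

{"op": "arm_command", "data": {"commands": [{"translation": [0.69, -0.72, 0], "rotation": [0, 0, 0]}, {"translation": [0.69, -0.72, 0], "rotation": [0, 0, 0]}, {"translation": [0.69, -0.72, 0], "rotation": [0, 0, 0]}, {"translation": [0.69, -0.72, 0], "rotation": [0, 0, 0]}, {"translation": [0.69, -0.72, 0], "rotation": [0, 0, 0]}], "claw": 1, "squeeze": 25}}

```text
time: 0.52
ee_pos: [257.7, -427.1, 249.2]
eef_rot: [0.992, 0.13, -0.0, -0.001]
force: [0.1, -0.5, 0.6]
grip_width: 85.3
gripper_force: 0.0
```

{"op": "arm_command", "data": {"commands": [{"translation": [0.69, -0.72, 0], "rotation": [0, 0, 0]}, {"translation": [0.69, -0.72, 0], "rotation": [0, 0, 0]}, {"translation": [0.69, -0.72, 0], "rotation": [0, 0, 0]}, {"translation": [0.69, -0.72, 0], "rotation": [0, 0, 0]}, {"translation": [0.69, -0.72, 0], "rotation": [0, 0, 0]}]}}

```text
time: 0.93
ee_pos: [353.8, -252.4, 249.6]
eef_rot: [0.992, 0.13, -0.0, -0.0]
force: [1.1, -0.1, 0.6]
grip_width: 85.1
gripper_force: 0.0
```

{"op": "arm_command", "data": {"commands": [{"translation": [0.6, -0.72, 0], "rotation": [0, 0, 0]}, {"translation": [0.5, -0.72, 0], "rotation": [0, 7, 0]}, {"translation": [0.5, -0.72, 0], "rotation": [0, 7, 0]}, {"translation": [0.4, -0.72, 0], "rotation": [0, 7, 0]}, {"translation": [0.3, -0.72, 0], "rotation": [0, 7, 0]}]}}

```text
time: 1.35
ee_pos: [404.8, -90.1, 261.0]
eef_rot: [0.961, 0.127, 0.243, -0.032]
force: [0.6, 1.2, -0.2]
grip_width: 85.3
gripper_force: 0.0
```

```bash
python3 -c "
from deck import *
st();plan('m',(52,-2,160));plan('m',(52,-2,100))"
```

```text
t 1.35 p [404.8 -90.1 261. ] F [ 0.58  1.18 -0.22] M [-0.03  0.22  0.02] w 85.3 g 0.0
w [ -32.7 -239.6  233.7] [ 0.54  0.33 -0.98]
m [-25.4 -64.8 229.8] [ 0.68  0.33 -1.24]
g [ -7.7 111.4 220.4] [  6.82   0.33 -12.7 ]
m world d [ 83.5  84.8 -25.3] tool shift [ 1.958 -1.507  1.776] rotvec deg [-0.68 -0.33  1.24]
m world d [110.9  91.5 -78.3] tool shift [ 1.949 -1.489  3.276] rotvec deg [-0.68 -0.33  1.24]
```

{"op": "arm_command", "data": {"commands": [{"translation": [0.65, -0.5, 0.2], "rotation": [-0.6, 0, 1.2]}, {"translation": [0.65, -0.5, 0.3], "rotation": [0, 0, 0]}, {"translation": [0.65, -0.5, 0.4], "rotation": [0, 0, 0]}, {"translation": [0, 0, 0.8], "rotation": [0, 0, 0]}, {"translation": [0, 0, 0], "rotation": [0, 0, 0]}]}}

```text
time: 1.77
ee_pos: [485.8, -6.5, 232.3]
eef_rot: [0.964, 0.117, 0.236, -0.031]
force: [-2.2, 0.2, -1.4]
grip_width: 85.6
gripper_force: 0.0
```

```bash
python3 -c "
from deck import *
st();plan('m',(52,-2,60));plan('m',(52,-2,17))
for n in('side','top'): cv2.imwrite(f'pics/{n}1.png',arm.camera(n))
a=cv2.imread('pics/side1.png')[130:250,280:400];b=cv2.imread('pics/top1.png')[150:270,280:400]
cv2.imwrite('pics/a1.png',cv2.resize(np.hstack([a,b]),None,fx=3.33,fy=3.33,interpolation=cv2.INTER_CUBIC))"
```

```text
t 1.77 p [485.8  -6.5 232.3] F [-2.22  0.21 -1.45] M [-0.06  0.31 -0.01] w 85.6 g 0.0
w [  40.9 -177.8  162. ] [ 0.23 -0.42  0.13]
m [ 48.   -2.6 158.3] [ 0.37 -0.42 -0.13]
g [ 51.1 194.2 156.6] [  6.43  -0.45 -11.64]
m world d [ 48.1  12.2 -84.9] tool shift [1.180e-01 2.000e-03 2.456e+00] rotvec deg [-0.37  0.42  0.13]
m world d [  67.8   17.  -122.8] tool shift [0.126 0.009 3.531] rotvec deg [-0.37  0.42  0.13]
```

View pics/a1.png

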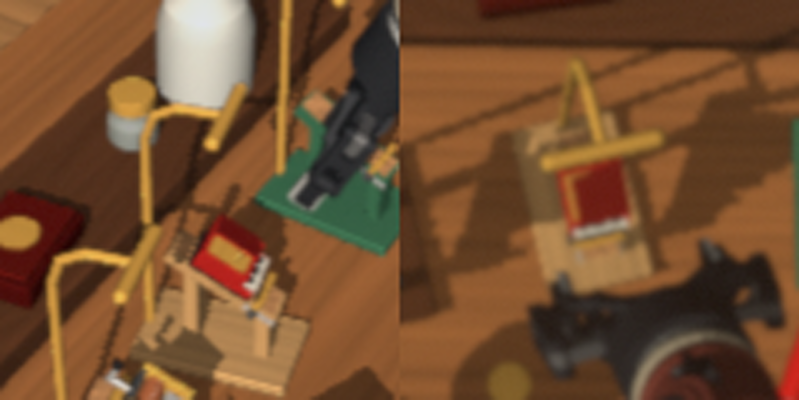

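Side tile shows the gripper still clear, in front of the maple rest; the piano is at tile (235,245), keys toward the stop. The top tile agrees with the predicted alignment. Descending.

{"op": "arm_command", "data": {"commands": [{"translation": [0.1, 0, 0.8], "rotation": [-0.4, 0.4, 0]}, {"translation": [0, 0, 0.8], "rotation": [0, 0, 0]}, {"translation": [0, 0, 0.8], "rotation": [0, 0, 0]}, {"translation": [0, 0, 0.6], "rotation": [0, 0, 0]}, {"translation": [0, 0, 0.4], "rotation": [0, 0, 0]}]}}

```text
time: 2.28
ee_pos: [553.2, 5.0, 118.1]
eef_rot: [0.963, 0.113, 0.243, -0.026]
force: [-0.2, 0.4, 0.7]
grip_width: 85.6
gripper_force: 0.0
```

```bash
python3 -c "
from deck import *
st();plan('m',(52,-2,17))"
```

```text
t 2.28 p [553.2   5.  118.1] F [-0.22  0.37  0.67] M [-0.03  0.21 -0.03] w 85.6 g 0.0
w [  47.6 -182.9   29.1] [-0.52  0.32  0.39]
m [54.7 -7.3 25.4] [-0.38  0.32  0.13]
g [ 57.2 205.   24.1] [  5.76   0.35 -11.33]
m world d [ 0.3  5.5 -8.7] tool shift [-0.068 -0.133  0.208] rotvec deg [ 0.38 -0.32 -0.13]
```

{"op": "arm_command", "data": {"commands": [{"translation": [-0.06, -0.12, 0.2], "rotation": [0.4, -0.3, -0.1]}, {"translation": [0, 0, 0], "rotation": [0, 0, 0]}]}}

```text
time: 2.45
ee_pos: [552.9, 10.7, 110.0]
eef_rot: [0.964, 0.115, 0.24, -0.03]
force: [-0.8, 0.6, 0.1]
grip_width: 85.3
gripper_force: 0.0
```

{"op": "arm_command", "data": {"commands": [{"translation": [0, 0, 0], "rotation": [0, 0, 0]}], "claw": 0.62}}

```text
time: 2.53
ee_pos: [554.0, 10.4, 111.9]
eef_rot: [0.963, 0.115, 0.241, -0.029]
force: [-0.4, 0.6, -0.3]
grip_width: 75.4
gripper_force: 0.0
```

```bash
python3 -c "
from deck import *
st()
for n in('side','top'): cv2.imwrite(f'pics/{n}2.png',arm.camera(n))
st()"
```

```text
t 2.53 p [554.   10.4 111.9] F [-0.36  0.65 -0.32] M [-0.02  0.22 -0.03] w 75.4 g 0.0
w [  46.5 -177.8   22.7] [-0.14  0.12  0.22]
m [53.5 -2.2 19. ] [ 0.01  0.12 -0.05]
g [ 55.  210.3  18.2] [  6.12   0.12 -11.52]
t 2.63 p [554.8  10.3 113.1] F [ 0.43 -0.26 -0.32] M [-0.03  0.15  0.  ] w 61.4 g 0.0
w [  47.7 -178.1   23.4] [-0.2   0.26  0.18]
m [54.7 -2.5 19.7] [-0.05  0.26 -0.08]
g [ 56.2 210.3  18.9] [  6.07   0.26 -11.55]
```

{"op": "arm_command", "data": {"commands": [{"translation": [0, 0, 0.05], "rotation": [0, 0, 0]}], "claw": 0.58, "squeeze": 20}}

```text
time: 2.72
ee_pos: [556.0, 10.6, 111.6]
eef_rot: [0.963, 0.115, 0.243, -0.028]
force: [-0.2, 0.6, 0.8]
grip_width: 50.0
gripper_force: 0.0
```

{"op": "arm_command", "data": {"commands": [{"translation": [0, 0, 0], "rotation": [0, 0, 0]}], "claw": 0.5, "squeeze": 20}}

```text
time: 2.8
ee_pos: [555.8, 10.7, 111.1]
eef_rot: [0.963, 0.116, 0.242, -0.028]
force: [-3.0, -0.9, 4.9]
grip_width: 45.7
gripper_force: 21.5
```

```bash
python3 -c "
from deck import *
st()
for n in('side','top'): cv2.imwrite(f'pics/{n}3.png',arm.camera(n))
st()
b=cv2.imread('pics/top2.png')[155:255,290:390];a=cv2.imread('pics/top3.png')[155:255,290:390];
cv2.imwrite('pics/a3.png',cv2.resize(np.hstack([b,a]),None,fx=4,fy=4,interpolation=cv2.INTER_CUBIC))"
```

```text
t 2.8 p [555.8  10.7 111.1] F [-2.99 -0.86  4.92] M [-0.06  0.25 -0.06] w 45.7 g 21.5
w [  47.7 -177.9   21.2] [-0.19  0.25  0.16]
m [54.7 -2.3 17.4] [-0.05  0.25 -0.1 ]
g [ 56.2 210.7  16.6] [  6.08   0.26 -11.57]
t 2.9 p [555.8  10.7 111.1] F [-4.1  -1.31  6.36] M [-0.09  0.32 -0.05] w 45.6 g 21.8
w [  47.7 -177.9   21.1] [-0.18  0.24  0.16]
m [54.7 -2.3 17.4] [-0.04  0.24 -0.11]
g [ 56.2 210.7  16.6] [  6.09   0.25 -11.57]
```

View pics/a3.png

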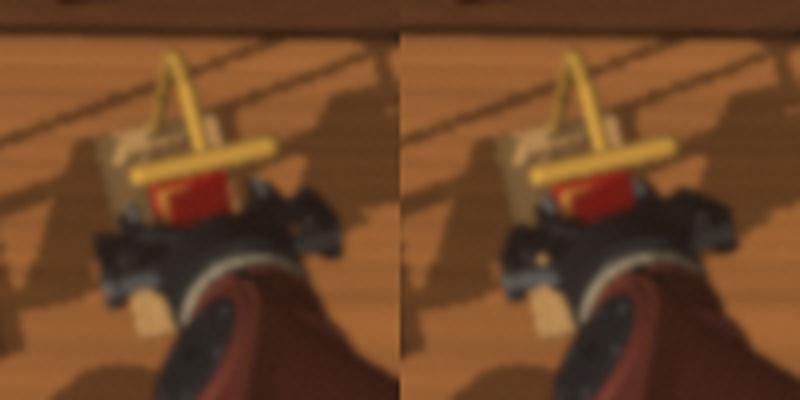

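Piano is gripped between the pads (width 45.7 mm). I'll measure how much gripping shifted it, from the red mask before and after.

```bash
python3 -c "
from deck import *
for k in '0123':
    im=cv2.imread(f'pics/top{k}.png').astype(float)
    m=np.clip(im[:,:,2]-2.2*im[:,:,1]-10,0,60)[198:206,322:356]
    print(k,[(round(float((r*np.arange(322,356)).sum()/r.sum()),2)) for r in m])
plan('m',(54,-2,120))"
```

```text
0 [344.35, 342.34, 340.98, 341.02, 340.85, 340.75, 339.84, 339.45]
1 [344.13, 342.15, 340.87, 341.21, 340.83, 340.84, 339.96, 339.49]
2 [344.14, 342.28, 340.96, 341.18, 340.9, 340.72, 339.81, 339.51]
3 [344.56, 342.79, 341.36, 341.69, 341.45, 341.75, 340.96, 340.25]
m world d [-47.5 -11.2  90.3] tool shift [-0.008 -0.005 -2.565] rotvec deg [ 0.04 -0.24  0.11]
```

{"op": "arm_command", "data": {"commands": [{"translation": [0, 0, -0.08], "rotation": [0, 0, 0]}, {"translation": [0, 0, -0.2], "rotation": [0, 0, 0]}, {"translation": [0, 0, -0.5], "rotation": [0, 0, 0]}, {"translation": [0, 0, -0.8], "rotation": [0, 0, 0]}, {"translation": [0, 0, -1], "rotation": [0, 0, 0]}], "squeeze": 30}}

```text
time: 3.32
ee_pos: [504.9, 0.3, 198.4]
eef_rot: [0.964, 0.116, 0.238, -0.03]
force: [0.4, 0.3, -1.3]
grip_width: 45.8
gripper_force: 32.0
```

```bash
python3 -c "
from deck import *
st();plan('g',(50,-1,160))"
```

```text
t 3.32 p [5.049e+02 3.000e-01 1.984e+02] F [ 0.38  0.29 -1.3 ] M [-0.07  0.3  -0.02] w 45.8 g 32.0
w [  42.8 -175.8  122.6] [ 0.06 -0.27  0.22]
m [ 49.9  -0.5 118.9] [ 0.2  -0.27 -0.04]
g [ 52.1 200.8 117.7] [  6.27  -0.29 -11.53]
g world d [ -19.6 -202.    36.4] tool shift [-1.054  4.787 -1.596] rotvec deg [-6.27  0.29 11.53]
```

{"op": "arm_command", "data": {"commands": [{"translation": [-0.4, 0.6, -0.4], "rotation": [0, 0, 0]}, {"translation": [-0.3, 0.9, -0.3], "rotation": [0, 0, 0]}, {"translation": [-0.2, 0.95, -0.2], "rotation": [0, 0, 0]}, {"translation": [0, 0.95, 0], "rotation": [-3.1, 0.1, 5.8]}, {"translation": [0, 0.8, 0], "rotation": [-3.1, 0.1, 5.8]}]}}

```text
time: 3.73
ee_pos: [496.3, -179.1, 216.5]
eef_rot: [0.969, 0.001, 0.245, 0.001]
force: [-0.0, 0.6, -1.7]
grip_width: 45.7
gripper_force: 32.0
```

```bash
python3 -c "
from deck import *
st();plan('g',(62,-1,100));plan('g',(62,-1,22))"
```

```text
t 3.73 p [ 496.3 -179.1  216.5] F [-0.02  0.56 -1.69] M [ 0.02  0.27 -0.05] w 45.7 g 32.0
w [   5.9 -347.9  162.8] [-6.62  0.4  12.15]
m [  13.8 -172.8  158.6] [-6.48  0.4  11.88]
g [ 51.4  21.5 138.6] [-0.34  0.41  0.43]
g world d [ 27.7 -22.2 -29.1] tool shift [0.262 0.556 0.971] rotvec deg [ 0.34 -0.41 -0.43]
g world d [ 64.4 -21.9 -98. ] tool shift [0.248 0.544 2.921] rotvec deg [ 0.34 -0.41 -0.43]
```

{"op": "arm_command", "data": {"commands": [{"translation": [0.25, 0.5, 0.6], "rotation": [0.3, -0.4, -0.4]}, {"translation": [0, 0, 0.7], "rotation": [0, 0, 0]}, {"translation": [0, 0, 0.7], "rotation": [0, 0, 0]}, {"translation": [0, 0, 0.4], "rotation": [0, 0, 0]}, {"translation": [0, 0, 0], "rotation": [0, 0, 0]}]}}

```text
time: 4.15
ee_pos: [548.4, -193.0, 130.8]
eef_rot: [0.971, 0.008, 0.238, -0.005]
force: [-0.1, 1.0, -2.3]
grip_width: 45.6
gripper_force: 32.0
```

```bash
python3 -c "
from deck import *
st();plan('g',(62,-1,18))"
```

```text
t 4.15 p [ 548.4 -193.   130.8] F [-0.09  0.97 -2.3 ] M [-0.02  0.35  0.01] w 45.6 g 32.0
w [   7.4 -373.9   64.9] [-5.65 -0.47 11.51]
m [  15.4 -198.6   60.7] [-5.51 -0.47 11.24]
g [57.   7.  38.5] [ 0.54 -0.51 -0.26]
g world d [ 14.1  -7.9 -15.8] tool shift [0.128 0.206 0.51 ] rotvec deg [-0.54  0.51  0.26]
```

{"op": "arm_command", "data": {"commands": [{"translation": [0.12, 0.2, 0.3], "rotation": [-0.3, 0.4, 0.1]}, {"translation": [0, 0, 0.1], "rotation": [0, 0, 0]}, {"translation": [0, 0, 0], "rotation": [0, 0, 0]}, {"translation": [0, 0, 0], "rotation": [0, 0, 0]}]}}

```text
time: 4.48
ee_pos: [562.3, -202.4, 124.1]
eef_rot: [0.97, 0.007, 0.245, -0.001]
force: [-0.1, 0.1, -1.2]
grip_width: 45.6
gripper_force: 32.0
```

```bash
python3 -c "
from deck import *
st();plan('g',(62,-1,17.5))"
```

```text
t 4.48 p [ 562.3 -202.4  124.1] F [-0.14  0.13 -1.25] M [-0.03  0.39 -0.  ] w 45.6 g 32.0
w [  14.2 -386.4   53.7] [-6.29  0.29 11.46]
m [  22.2 -211.    49.5] [-6.15  0.29 11.2 ]
g [66.  -2.5 26.2] [-0.01  0.31 -0.27]
g world d [ 0.5  1.5 -9.5] tool shift [-0.102 -0.037  0.216] rotvec deg [ 0.01 -0.31  0.27]
```

{"op": "arm_command", "data": {"commands": [{"translation": [-0.1, 0, 0.1], "rotation": [0, -0.3, 0.2]}, {"translation": [0, 0, 0.05], "rotation": [0, 0, 0]}, {"translation": [0, 0, 0], "rotation": [0, 0, 0]}]}}

```text
time: 4.73
ee_pos: [561.3, -202.3, 116.0]
eef_rot: [0.97, 0.005, 0.242, -0.001]
force: [0.4, -0.5, -0.8]
grip_width: 45.6
gripper_force: 32.0
```

{"op": "arm_command", "data": {"commands": [{"translation": [0, 0, 0.03], "rotation": [0, 0, 0]}, {"translation": [0, 0, 0], "rotation": [0, 0, 0]}]}}

```text
time: 4.9
ee_pos: [562.3, -202.6, 115.1]
eef_rot: [0.97, 0.005, 0.242, -0.001]
force: [-0.6, 0.1, -1.5]
grip_width: 45.4
gripper_force: 32.0
```

```bash
python3 -c "
from deck import *
st()"
```

```text
t 4.9 p [ 562.3 -202.6  115.1] F [-0.6   0.13 -1.53] M [-0.01  0.27 -0.  ] w 45.4 g 32.0
w [   9.9 -386.6   45.8] [-6.27 -0.   11.7 ]
m [  17.9 -211.2   41.5] [-6.13 -0.   11.44]
g [61.9 -2.7 18.2] [-0.02  0.   -0.04]
```

{"op": "arm_command", "data": {"commands": [{"translation": [0, 0, 0.02], "rotation": [0, 0, 0]}, {"translation": [0, 0, 0], "rotation": [0, 0, 0]}]}}

```text
time: 5.07
ee_pos: [562.9, -202.7, 114.5]
eef_rot: [0.97, 0.005, 0.242, -0.001]
force: [-0.1, -0.3, -0.7]
grip_width: 45.5
gripper_force: 32.1
```

{"op": "arm_command", "data": {"commands": [{"translation": [0, 0, 0.02], "rotation": [0, 0, 0]}, {"translation": [0, 0, 0], "rotation": [0, 0, 0]}]}}

```text
time: 5.23
ee_pos: [562.9, -202.7, 114.4]
eef_rot: [0.97, 0.006, 0.242, -0.001]
force: [-6.6, 1.8, 5.7]
grip_width: 45.6
gripper_force: 33.2
```

```bash
python3 -c "
from deck import *
st()"
```

```text
t 5.23 p [ 562.9 -202.7  114.4] F [-6.58  1.84  5.71] M [ 0.16  0.67 -0.  ] w 45.6 g 33.2
w [  10.1 -386.8   44.9] [-6.24 -0.02 11.66]
m [  18.1 -211.4   40.7] [-6.1  -0.02 11.39]
g [62.1 -2.8 17.3] [-0.   -0.02 -0.09]
```

{"op": "arm_command", "data": {"commands": [{"translation": [0, 0, -0.01], "rotation": [0, 0, 0]}, {"translation": [0, 0, 0], "rotation": [0, 0, 0]}, {"translation": [0, 0, 0], "rotation": [0, 0, 0]}, {"translation": [0, 0, 0], "rotation": [0, 0, 0]}], "claw": 0.9}}

```text
time: 5.57
ee_pos: [563.2, -202.8, 114.2]
eef_rot: [0.97, 0.005, 0.242, -0.001]
force: [0.3, -0.1, 0.6]
grip_width: 76.9
gripper_force: 0.0
```

{"op": "arm_command", "data": {"commands": [{"translation": [0, 0, -0.3], "rotation": [0, 0, 0]}, {"translation": [0, 0, -0.8], "rotation": [0, 0, 0]}, {"translation": [0, 0, -1], "rotation": [0, 0, 0]}, {"translation": [0, 0, -1], "rotation": [0, 0, 0]}, {"translation": [0, 0, -0.5], "rotation": [0, 0, 0]}]}}

```text
time: 5.98
ee_pos: [495.6, -204.3, 245.8]
eef_rot: [0.97, 0.006, 0.244, 0.001]
force: [1.8, -0.4, 0.1]
grip_width: 77.0
gripper_force: 0.0
```

```bash
python3 -c "
from deck import *
st();plan('w',(53,-1,150))"
```

```text
t 5.98 p [ 495.6 -204.3  245.8] F [ 1.79 -0.36  0.15] M [-0.02  0.22  0.05] w 77.0 g 0.0
w [  13.8 -372.2  191.8] [-6.51  0.24 11.61]
m [  21.7 -197.1  187.5] [-6.37  0.24 11.34]
g [ 64.3  -3.7 164.9] [-0.24  0.27 -0.12]
w world d [-36.5 373.4 -18.5] tool shift [-0.917 -9.345 -0.018] rotvec deg [  6.51  -0.24 -11.61]
```

{"op": "arm_command", "data": {"commands": [{"translation": [-0.5, -0.8, 0], "rotation": [0, 0, 0]}, {"translation": [-0.4, -0.9, 0], "rotation": [0, 0, 0]}, {"translation": [0, -1, 0], "rotation": [0, 0, 0]}, {"translation": [0, -1, 0], "rotation": [0, 0, 0]}, {"translation": [0, -1, 0], "rotation": [0, 0, 0]}]}}

```text
time: 6.4
ee_pos: [460.8, -14.6, 224.3]
eef_rot: [0.97, 0.004, 0.243, -0.001]
force: [1.2, -0.3, -0.7]
grip_width: 77.1
gripper_force: 0.0
```

{"op": "arm_command", "data": {"commands": [{"translation": [0, -1, 0], "rotation": [0, 0, 0]}, {"translation": [0, -1, 0], "rotation": [0, 0, 0]}, {"translation": [0, -1, 0], "rotation": [0, 0, 0]}, {"translation": [0, -0.9, 0], "rotation": [3.2, 0, -5.7]}, {"translation": [0, -0.6, 0], "rotation": [3.2, 0, -5.7]}]}}

```text
time: 6.82
ee_pos: [456.1, 168.3, 224.5]
eef_rot: [0.963, 0.12, 0.241, -0.033]
force: [-0.1, -1.4, 0.5]
grip_width: 76.8
gripper_force: 0.0
```

```bash
python3 -c "
from deck import *
st();plan('w',(53,-1.5,80));plan('w',(53,-1.5,22))"
```

```text
t 6.82 p [456.1 168.3 224.5] F [-0.11 -1.35  0.49] M [-0.04  0.22  0.01] w 76.8 g 0.0
w [ 48.9  -1.  148.9] [ 0.43  0.09 -0.2 ]
m [ 55.2 174.3 145.6] [ 0.58  0.09 -0.46]
g [ 22.9 369.3 162.8] [  6.69   0.06 -11.94]
w world d [ 35.    8.2 -58.9] tool shift [0.099 0.025 1.723] rotvec deg [-0.43 -0.09  0.2 ]
w world d [  61.4   14.7 -110.2] tool shift [0.096 0.036 3.173] rotvec deg [-0.43 -0.09  0.2 ]
```

{"op": "arm_command", "data": {"commands": [{"translation": [0.1, 0, 0.7], "rotation": [-0.2, 0, 0.2]}, {"translation": [0, 0, 0.8], "rotation": [0, 0, 0]}, {"translation": [0, 0, 0.7], "rotation": [0, 0, 0]}, {"translation": [0, 0, 0.5], "rotation": [0, 0, 0]}, {"translation": [0, 0, 0.2], "rotation": [0, 0, 0]}]}}

```text
time: 7.23
ee_pos: [512.0, 178.0, 120.1]
eef_rot: [0.964, 0.113, 0.238, -0.03]
force: [-0.7, 0.5, -0.2]
grip_width: 76.6
gripper_force: 0.0
```

```bash
python3 -c "
from deck import *
st();plan('w',(53,-1.5,22))"
```

```text
t 7.23 p [512.  178.  120.1] F [-0.67  0.48 -0.17] M [-0.08  0.2   0.06] w 76.6 g 0.0
w [49.9 -5.  30.3] [-0.05 -0.28  0.5 ]
m [ 56.1 170.6  26.9] [ 0.09 -0.28  0.23]
g [ 23.3 378.4  44.4] [  6.17  -0.3  -11.26]
w world d [ 5.6  5.  -5.8] tool shift [ 0.078 -0.089  0.206] rotvec deg [ 0.05  0.28 -0.5 ]
```

{"op": "arm_command", "data": {"commands": [{"translation": [0.07, -0.08, 0.18], "rotation": [0, 0.2, -0.3]}, {"translation": [0, 0, 0], "rotation": [0, 0, 0]}, {"translation": [0, 0, 0], "rotation": [0, 0, 0]}], "claw": 0.65, "squeeze": 20}}

```text
time: 7.48
ee_pos: [518.7, 182.8, 119.5]
eef_rot: [0.963, 0.116, 0.243, -0.029]
force: [0.7, -0.2, -0.1]
grip_width: 55.9
gripper_force: 0.0
```

```bash
python3 -c "
from deck import *
st();plan('w',(53,-1.5,22))
for n in('side','top'): cv2.imwrite(f'pics/{n}4.png',arm.camera(n))
st();plan('w',(53,-1.5,22))"
```

```text
t 7.48 p [518.7 182.8 119.5] F [ 0.7  -0.22 -0.07] M [-0.03  0.21  0.01] w 55.9 g 0.0
w [56.3 -2.  26.1] [-0.07  0.3   0.19]
m [ 62.6 173.7  22.7] [ 0.07  0.3  -0.08]
g [ 29.  383.1  40.6] [  6.21   0.3  -11.54]
w world d [-1.1  0.2 -5.1] tool shift [-0.084 -0.012  0.101] rotvec deg [ 0.07 -0.3  -0.19]
t 7.58 p [518.8 182.7 120.1] F [-0.23 -0.35  0.95] M [-0.02  0.15 -0.01] w 55.6 g 0.0
w [56.7 -2.1 26.6] [-0.07  0.38  0.19]
m [ 63.  173.6  23.3] [ 0.07  0.38 -0.07]
g [ 29.4 383.1  41.1] [  6.21   0.37 -11.53]
w world d [-1.3  0.3 -5.8] tool shift [-0.094 -0.014  0.114] rotvec deg [ 0.07 -0.38 -0.19]
```

{"op": "arm_command", "data": {"commands": [{"translation": [-0.09, 0, 0.11], "rotation": [0, -0.3, -0.2]}, {"translation": [0, 0, 0], "rotation": [0, 0, 0]}, {"translation": [0, 0, 0], "rotation": [0, 0, 0]}]}}

```text
time: 7.83
ee_pos: [516.7, 182.2, 113.1]
eef_rot: [0.963, 0.117, 0.24, -0.029]
force: [-0.5, -0.3, -1.0]
grip_width: 55.7
gripper_force: 0.0
```

{"op": "arm_command", "data": {"commands": [{"translation": [0, 0, 0], "rotation": [0, 0, 0]}, {"translation": [0, 0, 0], "rotation": [0, 0, 0]}, {"translation": [0, 0, 0], "rotation": [0, 0, 0]}], "claw": 0.5}}

```text
time: 8.08
ee_pos: [516.9, 182.3, 113.2]
eef_rot: [0.963, 0.117, 0.24, -0.029]
force: [-4.3, -0.1, 5.5]
grip_width: 45.7
gripper_force: 20.7
```

```bash
python3 -c "
from deck import *
st()
for n in('side','top'): cv2.imwrite(f'pics/{n}5.png',arm.camera(n))
a=[cv2.imread(f'pics/side{k}.png')[225:300,285:360] for k in '045']
b=[cv2.imread(f'pics/top{k}.png')[190:255,235:310] for k in '045']
cv2.imwrite('pics/a5.png',cv2.resize(np.vstack([np.hstack(a),np.hstack(b)]),None,fx=3.5,fy=3.5,interpolation=cv2.INTER_CUBIC))"
```

```text
t 8.08 p [516.9 182.3 113.2] F [-4.26 -0.06  5.51] M [0.03 0.47 0.02] w 45.7 g 20.7
w [51.8 -2.1 21.4] [-0.07 -0.08  0.01]
m [ 58.  173.6  18.1] [ 0.07 -0.08 -0.26]
g [ 24.5 382.6  36. ] [  6.17  -0.08 -11.74]
```

View pics/a5.png

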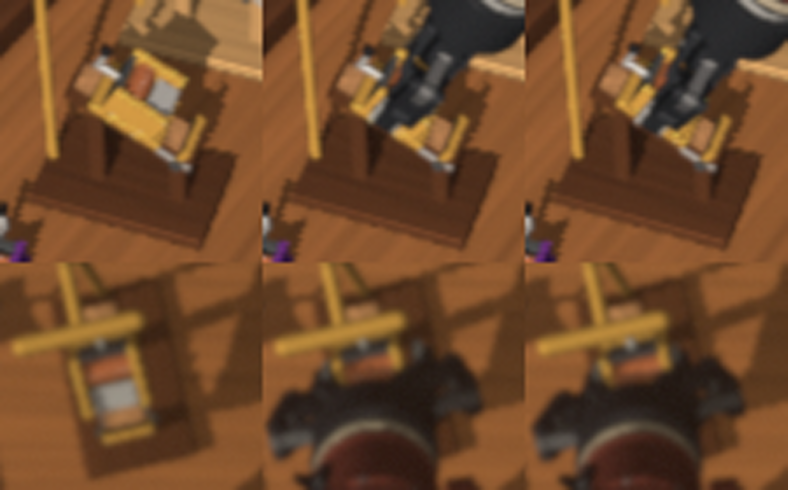

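Movement is gripped mid-cheeks (side tiles 2–3 show the pads at the cheek centre). Checking the grip shift, then lifting.

```bash
python3 -c "
from deck import *
for k in '045':
    im=cv2.imread(f'pics/top{k}.png').astype(float)
    m=np.clip(im[:,:,2]-1.9*im[:,:,1]-5,0,60)[214:222,256:274]
    print(k,[(round(float((r*np.arange(256,274)).sum()/(r.sum()+1e-6)),2),int(r.sum())) for r in m])"
```

```text
0 [(0.0, 0), (0.0, 0), (0.0, 0), (0.0, 0), (0.0, 0), (0.0, 0), (0.0, 0), (0.0, 0)]
4 [(0.0, 0), (0.0, 0), (0.0, 0), (0.0, 0), (0.0, 0), (0.0, 0), (0.0, 0), (0.0, 0)]
5 [(0.0, 0), (0.0, 0), (0.0, 0), (0.0, 0), (0.0, 0), (0.0, 0), (0.0, 0), (0.0, 0)]
```

{"op": "arm_command", "data": {"commands": [{"translation": [0, 0, -0.08], "rotation": [0, 0, 0]}, {"translation": [0, 0, -0.3], "rotation": [0, 0, 0]}, {"translation": [0, 0, -0.6], "rotation": [0, 0, 0]}, {"translation": [0, 0, -0.9], "rotation": [0, 0, 0]}, {"translation": [0, 0, -1], "rotation": [0, 0, 0]}], "squeeze": 35}}

```text
time: 8.6
ee_pos: [462.2, 168.8, 212.7]
eef_rot: [0.964, 0.117, 0.236, -0.028]
force: [0.2, 0.2, -1.0]
grip_width: 45.7
gripper_force: 36.8
```

```bash
python3 -c "
from deck import *
st();plan('m',(58,-1.2,140))"
```

```text
t 8.6 p [462.2 168.8 212.7] F [ 0.24  0.2  -0.98] M [-0.07  0.28  0.06] w 45.7 g 36.8
w [ 48.8  -2.  135.7] [-0.07 -0.45  0.01]
m [ 55.  173.3 132.4] [ 0.07 -0.45 -0.26]
g [ 22.8 369.7 149.5] [  6.13  -0.44 -11.76]
m world d [  40.1 -169.8    8.1] tool shift [ 0.054  4.363 -0.196] rotvec deg [-0.07  0.45  0.26]
```

{"op": "arm_command", "data": {"commands": [{"translation": [-0.4, 0.7, 0], "rotation": [0, 0.4, 0.2]}, {"translation": [-0.2, 0.9, 0], "rotation": [0, 0, 0]}, {"translation": [0, 1, 0], "rotation": [0, 0, 0]}, {"translation": [0.2, 0.9, 0], "rotation": [0, 0, 0]}, {"translation": [0.4, 0.8, 0], "rotation": [0, 0, 0]}]}}

```text
time: 9.02
ee_pos: [503.2, 0.5, 212.7]
eef_rot: [0.963, 0.115, 0.241, -0.03]
force: [1.6, 1.7, -1.7]
grip_width: 45.1
gripper_force: 37.0
```

```bash
python3 -c "
from deck import *
st();plan('m',(58,-1.2,60));plan('m',(58,-1.2,26))
g=[cv2.cvtColor(cv2.imread(f'pics/top{k}.png'),6).astype(np.float32) for k in '045']
from scipy.ndimage import shift
# normalized correlation of small patch at sub-pixel shifts
P=g[2][209:218,254:280]
for k in(0,1):
    Q=cv2.resize(g[k][205:222,248:286],None,fx=8,fy=8,interpolation=3); T=cv2.resize(P,None,fx=8,fy=8,interpolation=3)
    m=cv2.matchTemplate(Q,T,5); l=cv2.minMaxLoc(m); print(l[1], 6-l[3][0]/8,4-l[3][1]/8)"
```

```text
t 9.02 p [5.032e+02 5.000e-01 2.127e+02] F [ 1.64  1.7  -1.69] M [-0.09  0.31  0.04] w 45.1 g 37.0
w [  48.2 -175.2  136. ] [-0.04  0.14  0.27]
m [ 55.2   0.2 132.3] [0.1  0.14 0.  ]
g [ 57.4 201.  131.1] [  6.22   0.12 -11.47]
m world d [ 35.7   7.2 -62.5] tool shift [0.066 0.038 1.807] rotvec deg [-0.1  -0.14 -0.  ]
m world d [ 51.2  11.  -92.5] tool shift [0.064 0.039 2.657] rotvec deg [-0.1  -0.14 -0.  ]
0.9685913324356079 2.0 0.0
0.9699187874794006 2.0 0.0
```

```bash
python3 -c "
from deck import *
im=[cv2.imread(f'pics/top{k}.png').astype(float) for k in '045']
for row in(215,217,219):
  for k in range(3): print(row,'045'[k],(im[k][row,250:284,1]-im[k][row,250:284,0]).astype(int).tolist())"
```

```text
215 0 [45, 41, 35, 32, 34, 39, 36, 25, 14, 9, 8, 7, 7, 7, 7, 7, 7, 8, 10, 14, 29, 52, 64, 59, 44, 27, 22, 21, 22, 22, 20, 21, 21, 20]
215 4 [47, 42, 37, 33, 36, 38, 37, 27, 15, 9, 8, 6, 6, 7, 5, 8, 8, 8, 10, 14, 31, 55, 68, 61, 45, 30, 21, 14, 10, 8, 7, 7, 9, 11]
215 5 [48, 42, 36, 30, 27, 31, 39, 42, 37, 24, 14, 10, 7, 6, 6, 7, 6, 5, 5, 6, 8, 14, 31, 55, 64, 51, 26, 10, 9, 10, 12, 15, 18, 20]
217 0 [43, 41, 35, 32, 37, 44, 41, 28, 12, 8, 8, 9, 11, 14, 20, 21, 25, 27, 29, 32, 38, 51, 64, 66, 54, 35, 23, 22, 20, 21, 22, 22, 21, 20]
217 4 [43, 40, 32, 28, 33, 44, 42, 28, 13, 7, 8, 8, 11, 15, 19, 22, 25, 28, 30, 32, 39, 53, 66, 69, 55, 36, 22, 14, 10, 6, 6, 5, 7, 9]
217 5 [45, 42, 37, 29, 25, 30, 43, 44, 34, 16, 9, 8, 7, 10, 12, 15, 18, 21, 24, 27, 27, 33, 45, 61, 69, 58, 34, 14, 8, 5, 7, 7, 15, 18]
219 0 [42, 40, 37, 35, 45, 60, 64, 48, 30, 20, 21, 28, 31, 34, 35, 36, 36, 37, 36, 36, 37, 46, 60, 68, 61, 45, 30, 22, 21, 21, 22, 20, 20, 20]
219 4 [38, 30, 19, 18, 35, 57, 62, 49, 30, 21, 20, 23, 27, 30, 29, 30, 31, 32, 32, 32, 34, 41, 52, 58, 48, 30, 16, 10, 8, 5, 8, 6, 6, 6]
219 5 [43, 42, 37, 27, 20, 27, 47, 63, 61, 45, 25, 20, 22, 28, 32, 34, 36, 35, 37, 37, 37, 38, 40, 49, 58, 55, 40, 19, 7, 6, 5, 7, 10, 8]
```

{"op": "arm_command", "data": {"commands": [{"translation": [0.06, 0.03, 0.6], "rotation": [0, 0, 0]}, {"translation": [0, 0, 0.8], "rotation": [0, 0, 0]}, {"translation": [0, 0, 0.6], "rotation": [0, 0, 0]}, {"translation": [0, 0, 0.3], "rotation": [0, 0, 0]}, {"translation": [0, 0, 0], "rotation": [0, 0, 0]}]}}

```text
time: 9.43
ee_pos: [547.8, 12.4, 130.5]
eef_rot: [0.964, 0.115, 0.239, -0.031]
force: [-1.2, -0.2, -1.4]
grip_width: 45.5
gripper_force: 36.9
```

```bash
python3 -c "
from deck import *
st();plan('m',(58,-1.2,24))"
```

```text
t 9.43 p [547.8  12.4 130.5] F [-1.16 -0.24 -1.4 ] M [-0.12  0.35 -0.01] w 45.5 g 36.9
w [  50.3 -174.3   41.7] [ 0.1  -0.1   0.27]
m [57.4  1.3 38. ] [ 0.24 -0.1   0.01]
g [ 58.3 212.5  37.5] [  6.33  -0.12 -11.48]
m world d [  7.5  -0.7 -12.1] tool shift [0.016 0.063 0.349] rotvec deg [-0.24  0.1  -0.01]
```

```bash
sed -i 's/^for r in .wmg.:/if __name__=="__main__":\n for r in "wmg":/; ' bars.py; python3 - <<'E'
import re
s=open('bars.py').read(); i=s.index('if __name__'); open('bars.py','w').write(s[:i])
from bars import *; from deck import *
rest=np.load('rests.npy')
def px(n,r,X,Y):
    i='wmg'.index(r); c=proj(n,w(rest[i],(45,0,100))).round().astype(int); u,v=c[0]-26,c[1]-(34 if n=='side' else 22)
    X-=265*i; Y-=(340 if n=='top' else 0); return u+(X+.5)/5-.5,v+(Y+.5)/5-.5
pk={'w':[(117,560),(188,545),(207,268),(230,207)],'m':[(375,540),(447,525),(445,235),(470,195)],'g':[(617,538),(697,535),(700,243),(733,206)]}
# top: cut across the stop (its line), print profile of G-B along it, and deck-y of each sample
for r,(a,b,c,d) in pk.items():
  for n,p,q in(('top',a,b),('side',c,d)):
    A,B=np.array(px(n,r,*p)),np.array(px(n,r,*q)); g=gb(n); im=cv2.imread(f'pics/{n}0.png').astype(float)
    t=np.linspace(-.25,1.25,26); P=A+t[:,None]*(B-A); v=mc(g,[P[:,1],P[:,0]],order=1)
    print(r,n,[(int(round(hit(r,n,*u,10)[1])),int(x)) for u,x in zip(P,v)])
E
```

```text
w top [(24, 22), (22, 22), (20, 23), (17, 29), (15, 42), (13, 51), (11, 56), (9, 58), (7, 58), (5, 56), (2, 57), (0, 58), (-2, 59), (-4, 59), (-6, 57), (-8, 58), (-10, 58), (-13, 59), (-15, 59), (-17, 56), (-19, 49), (-21, 38), (-23, 24), (-25, 16), (-28, 16), (-30, 16)]
w side [(35, 16), (33, 13), (30, 11), (28, 10), (25, 18), (23, 32), (21, 46), (18, 52), (16, 53), (13, 53), (11, 54), (8, 56), (6, 56), (3, 56), (1, 57), (-2, 57), (-4, 56), (-7, 57), (-9, 60), (-12, 61), (-14, 60), (-17, 57), (-19, 42), (-22, 29), (-24, 23), (-27, 23)]
m top [(25, 49), (23, 46), (21, 45), (19, 46), (16, 49), (14, 54), (12, 59), (10, 62), (8, 62), (6, 61), (3, 60), (1, 60), (-1, 61), (-3, 62), (-5, 60), (-8, 60), (-10, 60), (-12, 60), (-14, 59), (-16, 56), (-19, 50), (-21, 41), (-23, 33), (-25, 31), (-28, 30), (-30, 30)]
m side [(30, 35), (28, 55), (26, 67), (24, 70), (22, 68), (20, 65), (18, 60), (15, 57), (13, 57), (11, 59), (9, 58), (7, 58), (5, 61), (2, 60), (0, 62), (-2, 65), (-4, 67), (-6, 65), (-8, 66), (-11, 68), (-13, 66), (-15, 59), (-17, 55), (-20, 41), (-22, 29), (-24, 24)]
g top [(28, 28), (26, 26), (24, 22), (21, 22), (19, 29), (17, 42), (14, 55), (12, 62), (9, 65), (7, 65), (5, 64), (2, 63), (0, 63), (-2, 63), (-5, 63), (-7, 63), (-9, 61), (-12, 60), (-14, 59), (-17, 56), (-19, 47), (-21, 38), (-24, 28), (-26, 26), (-28, 27), (-31, 31)]
g side [(36, 5), (34, 12), (32, 24), (29, 41), (27, 55), (24, 66), (22, 68), (19, 72), (17, 72), (14, 72), (12, 72), (9, 71), (7, 69), (4, 71), (2, 70), (0, 69), (-3, 66), (-5, 65), (-8, 68), (-11, 64), (-13, 62), (-16, 56), (-18, 48), (-21, 40), (-23, 34), (-26, 32)]
```

{"op": "arm_command", "data": {"commands": [{"translation": [0.02, 0.02, 0.2], "rotation": [-0.2, 0.1, 0]}, {"translation": [0, 0, 0.1], "rotation": [0, 0, 0]}, {"translation": [0, 0, 0], "rotation": [0, 0, 0]}, {"translation": [0, 0, 0], "rotation": [0, 0, 0]}]}}

```text
time: 9.77
ee_pos: [556.8, 12.7, 125.4]
eef_rot: [0.962, 0.115, 0.244, -0.028]
force: [0.5, 0.1, -1.7]
grip_width: 45.5
gripper_force: 37.0
```

```bash
python3 -c "
from deck import *
st();plan('m',(57,.4,22.5))"
```

```text
t 9.77 p [556.8  12.7 125.4] F [ 0.47  0.1  -1.73] M [-0.1   0.38 -0.01] w 45.5 g 37.0
w [  55.7 -176.2   33.1] [-0.29  0.48  0.18]
m [62.8 -0.6 29.4] [-0.15  0.48 -0.09]
g [ 63.8 212.7  28.8] [  6.     0.5  -11.54]
m world d [-2.   0.5 -8.8] tool shift [-0.146 -0.025  0.171] rotvec deg [ 0.15 -0.48  0.09]
```

{"op": "arm_command", "data": {"commands": [{"translation": [-0.08, -0.02, 0.12], "rotation": [0.1, -0.3, 0]}, {"translation": [0, 0, 0], "rotation": [0, 0, 0]}, {"translation": [0, 0, 0], "rotation": [0, 0, 0]}, {"translation": [0, 0, 0], "rotation": [0, 0, 0]}, {"translation": [0, 0, 0], "rotation": [0, 0, 0]}]}}

```text
time: 10.18
ee_pos: [555.9, 13.3, 119.3]
eef_rot: [0.963, 0.115, 0.242, -0.028]
force: [-0.3, 0.9, -0.8]
grip_width: 45.5
gripper_force: 37.0
```

```bash
python3 -c "
from deck import *
st();plan('m',(57,.4,22.3))"
```

```text
t 10.18 p [555.9  13.3 119.3] F [-0.26  0.89 -0.84] M [-0.04  0.36  0.04] w 45.5 g 37.0
w [  52.2 -175.5   28. ] [-0.18  0.15  0.2 ]
m [59.2  0.2 24.3] [-0.04  0.15 -0.06]
g [ 60.2 213.3  23.8] [  6.08   0.16 -11.53]
m world d [-1.1 -0.  -2.8] tool shift [-0.056 -0.006  0.049] rotvec deg [ 0.04 -0.15  0.06]
```

{"op": "arm_command", "data": {"commands": [{"translation": [-0.05, 0, 0.045], "rotation": [0, -0.15, 0]}, {"translation": [-0.06, 0, 0], "rotation": [0, 0, 0]}, {"translation": [-0.06, 0, 0], "rotation": [0, 0, 0]}, {"translation": [0, 0, 0], "rotation": [0, 0, 0]}]}}

```text
time: 10.52
ee_pos: [549.9, 12.2, 113.5]
eef_rot: [0.964, 0.115, 0.239, -0.028]
force: [0.4, -0.1, -2.1]
grip_width: 45.5
gripper_force: 37.0
```

```bash
python3 -c "
from deck import *
st()"
```

```text
t 10.52 p [549.9  12.2 113.5] F [ 0.43 -0.08 -2.07] M [-0.04  0.44 -0.02] w 45.5 g 37.0
w [  44.1 -175.    25.8] [-0.13 -0.11  0.22]
m [51.1  0.6 22. ] [ 0.01 -0.11 -0.05]
g [ 52.1 212.3  21.5] [  6.1   -0.11 -11.53]
```

{"op": "arm_command", "data": {"commands": [{"translation": [-0.04, 0, 0], "rotation": [0, 0, 0]}, {"translation": [0, 0, 0], "rotation": [0, 0, 0]}]}}

```text
time: 10.68
ee_pos: [549.0, 11.8, 113.2]
eef_rot: [0.964, 0.115, 0.24, -0.028]
force: [0.4, -0.2, -1.4]
grip_width: 45.4
gripper_force: 37.0
```

{"op": "arm_command", "data": {"commands": [{"translation": [-0.03, 0, 0], "rotation": [0, 0, 0]}, {"translation": [0, 0, 0], "rotation": [0, 0, 0]}]}}

```text
time: 10.85
ee_pos: [548.2, 11.5, 112.8]
eef_rot: [0.963, 0.115, 0.24, -0.028]
force: [-0.1, -0.3, -1.9]
grip_width: 45.5
gripper_force: 37.0
```

```bash
python3 -c "
from deck import *
st()"
```

```text
t 10.85 p [548.2  11.5 112.8] F [-0.12 -0.3  -1.86] M [-0.09  0.3   0.02] w 45.5 g 37.0
w [  42.2 -175.3   26. ] [-0.17 -0.04  0.2 ]
m [49.2  0.3 22.3] [-0.02 -0.04 -0.06]
g [ 50.3 211.6  21.7] [  6.07  -0.03 -11.54]
```

{"op": "arm_command", "data": {"commands": [{"translation": [-0.025, 0, 0], "rotation": [0, 0, 0]}, {"translation": [0, 0, 0], "rotation": [0, 0, 0]}]}}

```text
time: 11.02
ee_pos: [547.4, 11.3, 112.4]
eef_rot: [0.963, 0.115, 0.24, -0.028]
force: [0.3, 0.4, -1.5]
grip_width: 45.4
gripper_force: 37.0
```

{"op": "arm_command", "data": {"commands": [{"translation": [-0.025, 0, 0], "rotation": [0, 0, 0]}, {"translation": [0, 0, 0], "rotation": [0, 0, 0]}]}}

```text
time: 11.18
ee_pos: [546.7, 11.1, 112.0]
eef_rot: [0.963, 0.115, 0.24, -0.028]
force: [0.7, -0.4, -1.9]
grip_width: 45.3
gripper_force: 37.0
```

{"op": "arm_command", "data": {"commands": [{"translation": [-0.025, 0, 0], "rotation": [0, 0, 0]}, {"translation": [0, 0, 0], "rotation": [0, 0, 0]}]}}

```text
time: 11.35
ee_pos: [546.5, 10.9, 112.1]
eef_rot: [0.963, 0.115, 0.241, -0.028]
force: [1.5, 1.0, -1.4]
grip_width: 45.8
gripper_force: 36.9
```

{"op": "arm_command", "data": {"commands": [{"translation": [-0.015, 0, 0], "rotation": [0, 0, 0]}, {"translation": [0, 0, 0], "rotation": [0, 0, 0]}]}}

```text
time: 11.52
ee_pos: [546.4, 10.8, 112.2]
eef_rot: [0.963, 0.115, 0.241, -0.028]
force: [3.4, 2.2, -1.1]
grip_width: 45.2
gripper_force: 36.8
```

```bash
python3 -c "
from deck import *
st()"
```

```text
t 11.52 p [546.4  10.8 112.2] F [ 3.35  2.21 -1.07] M [ 0.32 -0.26  0.13] w 45.2 g 36.8
w [  40.2 -175.6   26.4] [-0.21  0.11  0.21]
m [47.2 -0.  22.7] [-0.07  0.11 -0.05]
g [ 48.4 210.9  22. ] [  6.04   0.12 -11.52]
```

{"op": "arm_command", "data": {"commands": [{"translation": [0.005, 0, 0.025], "rotation": [0, 0, 0]}, {"translation": [0, 0, 0], "rotation": [0, 0, 0]}]}}

```text
time: 11.68
ee_pos: [546.9, 10.7, 111.4]
eef_rot: [0.963, 0.115, 0.241, -0.028]
force: [1.8, 1.5, 2.8]
grip_width: 45.3
gripper_force: 37.3
```

{"op": "arm_command", "data": {"commands": [{"translation": [0, 0, 0.015], "rotation": [0, 0, 0]}, {"translation": [0, 0, 0], "rotation": [0, 0, 0]}]}}

```text
time: 11.85
ee_pos: [547.0, 10.7, 111.3]
eef_rot: [0.963, 0.116, 0.241, -0.028]
force: [-3.4, 0.4, 8.7]
grip_width: 45.7
gripper_force: 38.2
```

```bash
python3 -c "
from deck import *
st();print(frame('m')[1].T@arm.read_state()['force'])"
```

```text
t 11.85 p [547.   10.7 111.3] F [-3.44  0.43  8.73] M [0.18 0.2  0.14] w 45.7 g 38.2
w [  40.3 -175.8   25.3] [-0.2   0.06  0.17]
m [47.3 -0.2 21.6] [-0.06  0.06 -0.1 ]
g [ 48.6 210.8  21. ] [  6.05   0.07 -11.57]
[1.2304347  1.22468876 9.23159721]
```

{"op": "arm_command", "data": {"commands": [{"translation": [-0.015, 0, -0.008], "rotation": [0, 0, 0]}, {"translation": [0, 0, 0], "rotation": [0, 0, 0]}]}}

```text
time: 12.02
ee_pos: [546.9, 10.7, 111.3]
eef_rot: [0.963, 0.115, 0.242, -0.028]
force: [1.4, 1.0, 3.7]
grip_width: 45.6
gripper_force: 37.4
```

```bash
python3 -c "
from deck import *
st();print(frame('m')[1].T@arm.read_state()['force'])"
```

```text
t 12.02 p [546.9  10.7 111.3] F [1.43 0.96 3.67] M [ 0.45 -0.38  0.17] w 45.6 g 37.4
w [  40.2 -175.8   25.4] [-0.23  0.15  0.21]
m [47.3 -0.3 21.7] [-0.09  0.15 -0.05]
g [ 48.5 210.7  21. ] [  6.03   0.16 -11.52]
[3.14994598 0.600328   2.47771272]
```

{"op": "arm_command", "data": {"commands": [{"translation": [0, 0, 0], "rotation": [0, 0, 0]}, {"translation": [0, 0, 0], "rotation": [0, 0, 0]}, {"translation": [0, 0, 0], "rotation": [0, 0, 0]}, {"translation": [0, 0, 0], "rotation": [0, 0, 0]}], "claw": 0.9, "squeeze": 20}}

```text
time: 12.35
ee_pos: [544.4, 10.9, 108.7]
eef_rot: [0.964, 0.115, 0.239, -0.029]
force: [-0.4, -0.0, -1.2]
grip_width: 77.1
gripper_force: 0.0
```

{"op": "arm_command", "data": {"commands": [{"translation": [0, 0, -0.3], "rotation": [0, 0, 0]}, {"translation": [0, 0, -0.8], "rotation": [0, 0, 0]}, {"translation": [0, 0, -1], "rotation": [0, 0, 0]}, {"translation": [0, 0, -1], "rotation": [0, 0, 0]}, {"translation": [-0.5, 0, -0.5], "rotation": [0, 0, 0]}]}}

```text
time: 12.77
ee_pos: [465.8, -10.3, 234.6]
eef_rot: [0.962, 0.116, 0.245, -0.026]
force: [1.0, -1.2, 1.3]
grip_width: 77.0
gripper_force: 0.0
```

```bash
python3 -c "
from deck import *
st();plan('g',(62,-2.7,150))"
```

```text
t 12.77 p [465.8 -10.3 234.6] F [ 0.99 -1.23  1.29] M [-0.06  0.19 -0.04] w 77.0 g 0.0
w [  24.1 -176.7  173.6] [-0.47  0.52  0.03]
m [ 31.2  -1.6 169.9] [-0.33  0.52 -0.23]
g [ 34.5 190.6 168.1] [  5.83   0.57 -11.68]
g world d [  34.8 -193.    -3.1] tool shift [-0.312  4.892 -0.043] rotvec deg [-5.83 -0.57 11.68]
```

{"op": "arm_command", "data": {"commands": [{"translation": [0, 0.8, 0], "rotation": [0, 0, 0]}, {"translation": [0, 1, 0], "rotation": [0, 0, 0]}, {"translation": [0, 1, 0], "rotation": [0, 0, 0]}, {"translation": [-0.1, 0.9, 0], "rotation": [-2.9, -0.2, 5.8]}, {"translation": [-0.1, 0.8, 0], "rotation": [-2.9, -0.2, 5.8]}]}}

```text
time: 13.18
ee_pos: [494.8, -189.2, 224.2]
eef_rot: [0.971, 0.002, 0.238, -0.002]
force: [0.5, 0.4, 0.4]
grip_width: 77.0
gripper_force: 0.0
```

```bash
python3 -c "
from deck import *
st();plan('g',(62,-2.8,100));plan('g',(62,-2.8,17.3))"
```

```text
t 13.18 p [ 494.8 -189.2  224.2] F [0.51 0.44 0.43] M [ 0.01  0.22 -0.02] w 77.0 g 0.0
w [   6.1 -357.3  171.4] [-6.2  -0.4  12.17]
m [  14.  -182.3  167.2] [-6.06 -0.4  11.9 ]
g [ 53.6  11.4 146.2] [-0.   -0.43  0.4 ]
g world d [ 29.3 -13.9 -36.8] tool shift [0.222 0.354 1.152] rotvec deg [ 0.    0.43 -0.4 ]
g world d [  68.1  -13.5 -109.8] tool shift [0.238 0.354 3.22 ] rotvec deg [ 0.    0.43 -0.4 ]
```

{"op": "arm_command", "data": {"commands": [{"translation": [0.2, 0.33, 0.5], "rotation": [0, 0.2, -0.3]}, {"translation": [0, 0, 0.8], "rotation": [0, 0, 0]}, {"translation": [0, 0, 0.8], "rotation": [0, 0, 0]}, {"translation": [0, 0, 0.5], "rotation": [0, 0, 0]}, {"translation": [0, 0, 0.2], "rotation": [0, 0, 0]}]}}

```text
time: 13.6
ee_pos: [552.3, -196.7, 123.9]
eef_rot: [0.972, 0.008, 0.237, -0.005]
force: [0.0, 0.9, -0.4]
grip_width: 77.0
gripper_force: 0.0
```

{"op": "arm_command", "data": {"commands": [{"translation": [0, 0, 0], "rotation": [0, 0, 0]}, {"translation": [0, 0, 0], "rotation": [0, 0, 0]}, {"translation": [0, 0, 0], "rotation": [0, 0, 0]}], "claw": 0.72}}

```text
time: 13.85
ee_pos: [554.5, -198.6, 130.0]
eef_rot: [0.971, 0.008, 0.241, -0.002]
force: [0.5, -0.1, 0.8]
grip_width: 62.1
gripper_force: 0.0
```

```bash
python3 -c "
from deck import *
st();plan('g',(62,-2.8,17.3))"
```

```text
t 13.85 p [ 554.5 -198.6  130. ] F [ 0.46 -0.12  0.84] M [0.01 0.22 0.01] w 62.1 g 0.0
w [  11.1 -380.8   62.1] [-6.07 -0.14 11.45]
m [  19.1 -205.4   57.8] [-5.93 -0.14 11.18]
g [62.   1.4 35. ] [ 0.16 -0.14 -0.3 ]
g world d [  8.4  -4.1 -15.6] tool shift [0.001 0.107 0.443] rotvec deg [-0.16  0.14  0.3 ]
```

{"op": "arm_command", "data": {"commands": [{"translation": [0, 0.105, 0], "rotation": [-0.1, 0.1, 0.3]}, {"translation": [0, 0, 0.25], "rotation": [0, 0, 0]}, {"translation": [0, 0, 0.17], "rotation": [0, 0, 0]}, {"translation": [0, 0, 0], "rotation": [0, 0, 0]}, {"translation": [0, 0, 0], "rotation": [0, 0, 0]}]}}

```text
time: 14.27
ee_pos: [561.6, -201.9, 112.9]
eef_rot: [0.971, 0.005, 0.24, -0.003]
force: [0.4, -0.7, 0.6]
grip_width: 61.3
gripper_force: 0.0
```

```bash
python3 -c "
from deck import *
st();plan('g',(62,-2.8,17.3))"
```

```text
t 14.27 p [ 561.6 -201.9  112.9] F [ 0.38 -0.75  0.58] M [-0.02  0.27  0.01] w 61.3 g 0.0
w [   8.5 -385.7   44.1] [-6.05 -0.19 11.8 ]
m [  16.5 -210.3   39.9] [-5.91 -0.19 11.54]
g [60.2 -1.9 16.6] [ 0.18 -0.21  0.05]
g world d [ 1.2 -0.8  1.5] tool shift [ 0.044  0.021 -0.018] rotvec deg [-0.18  0.21 -0.05]
```

{"op": "arm_command", "data": {"commands": [{"translation": [0.02, 0.02, 0], "rotation": [-0.15, 0.15, 0]}, {"translation": [0, 0, 0], "rotation": [0, 0, 0]}]}}

```text
time: 14.43
ee_pos: [562.8, -203.1, 114.2]
eef_rot: [0.97, 0.005, 0.242, -0.001]
force: [-1.0, 0.4, -0.6]
grip_width: 61.0
gripper_force: 0.0
```

{"op": "arm_command", "data": {"commands": [{"translation": [0, 0, 0], "rotation": [0, 0, 0]}, {"translation": [0, 0, 0], "rotation": [0, 0, 0]}, {"translation": [0, 0, 0], "rotation": [0, 0, 0]}, {"translation": [0, 0, 0], "rotation": [0, 0, 0]}], "claw": 0.5}}

```text
time: 14.77
ee_pos: [562.7, -203.0, 114.3]
eef_rot: [0.97, 0.005, 0.242, -0.001]
force: [-1.9, -0.1, 2.3]
grip_width: 45.8
gripper_force: 21.2
```

```bash
python3 -c "
from deck import *
st()"
```

```text
t 14.77 p [ 562.7 -203.   114.3] F [-1.93 -0.13  2.31] M [0.07 0.35 0.04] w 45.8 g 21.2
w [   9.8 -387.1   45. ] [-6.27  0.02 11.77]
m [  17.9 -211.7   40.7] [-6.13  0.02 11.5 ]
g [61.9 -3.1 17.3] [-0.03  0.02  0.02]
```

Piano re-gripped at the same spot. Lift and carry it to walnut.

{"op": "arm_command", "data": {"commands": [{"translation": [0, 0, -0.08], "rotation": [0, 0, 0]}, {"translation": [0, 0, -0.3], "rotation": [0, 0, 0]}, {"translation": [0, 0, -0.8], "rotation": [0, 0, 0]}, {"translation": [0, 0, -1], "rotation": [0, 0, 0]}, {"translation": [-0.4, 0, -0.9], "rotation": [0, 0, 0]}], "squeeze": 30}}

```text
time: 15.18
ee_pos: [491.6, -204.3, 218.1]
eef_rot: [0.97, 0.005, 0.243, -0.0]
force: [0.5, -1.9, 0.3]
grip_width: 45.6
gripper_force: 31.7
```

{"op": "arm_command", "data": {"commands": [{"translation": [-0.5, -0.8, 0], "rotation": [0, 0, 0]}, {"translation": [-0.3, -0.9, -0.2], "rotation": [0, 0, 0]}, {"translation": [0, -1, -0.2], "rotation": [0, 0, 0]}, {"translation": [0, -1, 0], "rotation": [0, 0, 0]}, {"translation": [0, -1, 0], "rotation": [0, 0, 0]}]}}

```text
time: 15.6
ee_pos: [452.1, -15.2, 214.8]
eef_rot: [0.97, 0.003, 0.243, -0.001]
force: [1.7, -0.2, -1.3]
grip_width: 45.7
gripper_force: 31.7
```

{"op": "arm_command", "data": {"commands": [{"translation": [0, -1, 0], "rotation": [0, 0, 0]}, {"translation": [0, -1, 0], "rotation": [0, 0, 0]}, {"translation": [0, -1, 0], "rotation": [0, 0, 0]}, {"translation": [0, -0.9, 0], "rotation": [3.1, 0, -5.8]}, {"translation": [0, -0.6, 0], "rotation": [3.1, 0, -5.8]}]}}

```text
time: 16.02
ee_pos: [447.3, 167.7, 214.2]
eef_rot: [0.963, 0.121, 0.24, -0.031]
force: [0.3, 0.2, -0.9]
grip_width: 45.4
gripper_force: 31.7
```

```bash
python3 -c "
from deck import *
st();plan('w',(53,0.4,80));plan('w',(53,.4,24))"
```

```text
t 16.02 p [447.3 167.7 214.2] F [ 0.26  0.21 -0.92] M [-0.08  0.29  0.02] w 45.4 g 31.7
w [ 36.4   0.5 144. ] [ 0.23 -0.01 -0.32]
m [ 42.6 175.8 140.7] [ 0.37 -0.01 -0.58]
g [ 10.3 368.8 157.9] [ 6.470e+00 -1.000e-02 -1.206e+01]
w world d [ 43.4  10.7 -48.7] tool shift [0.415 0.011 1.6  ] rotvec deg [-0.23  0.01  0.32]
w world d [ 68.9  17.  -98.2] tool shift [0.415 0.016 3.   ] rotvec deg [-0.23  0.01  0.32]
```

{"op": "arm_command", "data": {"commands": [{"translation": [0.4, 0, 0.6], "rotation": [-0.2, 0, 0.3]}, {"translation": [0, 0, 0.8], "rotation": [0, 0, 0]}, {"translation": [0, 0, 0.8], "rotation": [0, 0, 0]}, {"translation": [0, 0, 0.5], "rotation": [0, 0, 0]}, {"translation": [0, 0, 0], "rotation": [0, 0, 0]}]}}

```text
time: 16.43
ee_pos: [508.8, 178.3, 121.0]
eef_rot: [0.965, 0.113, 0.235, -0.028]
force: [-1.8, -0.2, -1.7]
grip_width: 45.4
gripper_force: 31.6
```

{"op": "arm_command", "data": {"commands": [{"translation": [0, 0, 0], "rotation": [0, 0, 0]}, {"translation": [0, 0, 0], "rotation": [0, 0, 0]}]}}

```text
time: 16.6
ee_pos: [511.6, 178.8, 127.2]
eef_rot: [0.964, 0.113, 0.241, -0.028]
force: [0.4, -0.1, -0.5]
grip_width: 46.0
gripper_force: 31.6
```

```bash
python3 -c "
from deck import *
st();plan('w',(52,0.4,19))"
```

```text
t 16.6 p [511.6 178.8 127.2] F [ 0.39 -0.06 -0.54] M [-0.06  0.32  0.02] w 46.0 g 31.6
w [53.1 -4.1 36.6] [-0.27  0.03  0.48]
m [ 59.3 171.5  33.2] [-0.13  0.03  0.22]
g [ 26.3 379.3  50.8] [  5.98   0.04 -11.26]
w world d [  6.    6.1 -16. ] tool shift [-0.028 -0.114  0.439] rotvec deg [ 0.27 -0.03 -0.48]
```

{"op": "arm_command", "data": {"commands": [{"translation": [-0.02, -0.11, 0.2], "rotation": [0.2, 0, -0.45]}, {"translation": [0, 0, 0.17], "rotation": [0, 0, 0]}, {"translation": [0, 0, 0], "rotation": [0, 0, 0]}, {"translation": [0, 0, 0], "rotation": [0, 0, 0]}, {"translation": [0, 0, 0], "rotation": [0, 0, 0]}]}}

```text
time: 17.02
ee_pos: [516.7, 184.7, 113.4]
eef_rot: [0.963, 0.117, 0.24, -0.029]
force: [0.5, 0.5, -1.2]
grip_width: 45.6
gripper_force: 31.7
```

```bash
python3 -c "
from deck import *
st();plan('w',(50,0.4,18.3))"
```

```text
t 17.02 p [516.7 184.7 113.4] F [ 0.5   0.52 -1.23] M [-0.02  0.31 -0.05] w 45.6 g 31.7
w [52.2  0.3 21.4] [-0.07  0.03  0.02]
m [ 58.5 176.   18.1] [ 0.07  0.03 -0.24]
g [ 24.4 385.   36.2] [  6.18   0.04 -11.72]
w world d [-0.5 -0.  -3.8] tool shift [-0.056 -0.002  0.078] rotvec deg [ 0.07 -0.03 -0.02]
```

{"op": "arm_command", "data": {"commands": [{"translation": [0, 0, 0.075], "rotation": [0, 0, 0]}, {"translation": [-0.05, 0, 0], "rotation": [0, 0, 0]}, {"translation": [0, 0, 0], "rotation": [0, 0, 0]}]}}

```text
time: 17.27
ee_pos: [515.8, 184.4, 109.1]
eef_rot: [0.963, 0.117, 0.24, -0.029]
force: [0.2, -0.1, -1.0]
grip_width: 45.2
gripper_force: 31.7
```

{"op": "arm_command", "data": {"commands": [{"translation": [-0.04, 0, 0], "rotation": [0, 0, 0]}, {"translation": [-0.02, 0, 0], "rotation": [0, 0, 0]}, {"translation": [0, 0, 0], "rotation": [0, 0, 0]}]}}

```text
time: 17.52
ee_pos: [513.9, 183.9, 108.2]
eef_rot: [0.963, 0.117, 0.24, -0.029]
force: [-0.0, 0.3, -2.0]
grip_width: 45.5
gripper_force: 31.7
```

{"op": "arm_command", "data": {"commands": [{"translation": [-0.025, 0, 0], "rotation": [0, 0, 0]}, {"translation": [-0.025, 0, 0], "rotation": [0, 0, 0]}, {"translation": [0, 0, 0], "rotation": [0, 0, 0]}]}}

```text
time: 17.77
ee_pos: [512.2, 183.5, 107.3]
eef_rot: [0.963, 0.117, 0.24, -0.029]
force: [0.2, 0.3, -2.0]
grip_width: 45.7
gripper_force: 31.7
```

```bash
python3 -c "
from deck import *
st()"
```

```text
t 17.77 p [512.2 183.5 107.3] F [ 0.17  0.31 -1.97] M [-0.04  0.32  0.05] w 45.7 g 31.7
w [45.2  0.3 18.1] [-0.07 -0.02  0.03]
m [ 51.5 175.9  14.8] [ 0.07 -0.02 -0.24]
g [ 17.5 384.   32.9] [  6.18  -0.02 -11.72]
```

{"op": "arm_command", "data": {"commands": [{"translation": [-0.025, 0, 0], "rotation": [0, 0, 0]}, {"translation": [0, 0, 0], "rotation": [0, 0, 0]}]}}

```text
time: 17.93
ee_pos: [511.5, 183.4, 106.9]
eef_rot: [0.963, 0.117, 0.24, -0.029]
force: [-0.3, 0.1, -2.0]
grip_width: 45.6
gripper_force: 31.7
```

{"op": "arm_command", "data": {"commands": [{"translation": [-0.025, 0, 0], "rotation": [0, 0, 0]}, {"translation": [0, 0, 0], "rotation": [0, 0, 0]}]}}

```text
time: 18.1
ee_pos: [510.6, 183.1, 106.4]
eef_rot: [0.963, 0.117, 0.24, -0.029]
force: [-0.7, -0.5, -0.9]
grip_width: 45.4
gripper_force: 31.7
```

{"op": "arm_command", "data": {"commands": [{"translation": [-0.025, 0, 0], "rotation": [0, 0, 0]}, {"translation": [0, 0, 0], "rotation": [0, 0, 0]}]}}

```text
time: 18.27
ee_pos: [509.8, 182.9, 105.9]
eef_rot: [0.963, 0.117, 0.24, -0.029]
force: [-0.2, 0.4, -1.6]
grip_width: 45.7
gripper_force: 31.7
```

{"op": "arm_command", "data": {"commands": [{"translation": [-0.02, 0, 0], "rotation": [0, 0, 0]}, {"translation": [0, 0, 0], "rotation": [0, 0, 0]}]}}

```text
time: 18.43
ee_pos: [509.1, 182.8, 105.6]
eef_rot: [0.963, 0.117, 0.24, -0.029]
force: [-0.4, 0.2, -1.4]
grip_width: 45.7
gripper_force: 31.7
```

{"op": "arm_command", "data": {"commands": [{"translation": [-0.015, 0, 0], "rotation": [0, 0, 0]}, {"translation": [0, 0, 0], "rotation": [0, 0, 0]}]}}

```text
time: 18.6
ee_pos: [508.7, 182.6, 105.3]
eef_rot: [0.963, 0.117, 0.24, -0.029]
force: [-0.2, 0.2, -1.2]
grip_width: 45.8
gripper_force: 31.7
```

{"op": "arm_command", "data": {"commands": [{"translation": [-0.025, 0, 0], "rotation": [0, 0, 0]}, {"translation": [0, 0, 0], "rotation": [0, 0, 0]}]}}

```text
time: 18.77
ee_pos: [507.7, 182.4, 104.8]
eef_rot: [0.963, 0.117, 0.24, -0.029]
force: [0.2, 0.1, -0.7]
grip_width: 45.8
gripper_force: 31.7
```

{"op": "arm_command", "data": {"commands": [{"translation": [-0.025, 0, 0], "rotation": [0, 0, 0]}, {"translation": [0, 0, 0], "rotation": [0, 0, 0]}]}}

```text
time: 18.93
ee_pos: [507.3, 182.3, 104.7]
eef_rot: [0.963, 0.117, 0.241, -0.029]
force: [0.2, -0.1, -1.6]
grip_width: 45.3
gripper_force: 31.7
```

```bash
python3 -c "
from deck import *
st();print(frame('w')[1].T@arm.read_state()['force'])"
```

```text
t 18.93 p [507.3 182.3 104.7] F [ 0.23 -0.12 -1.56] M [-0.07  0.2   0.  ] w 45.3 g 31.7
w [39.5  0.3 18.2] [-0.07  0.05  0.02]
m [ 45.7 175.9  14.9] [ 0.07  0.05 -0.24]
g [ 11.9 382.8  32.9] [  6.18   0.06 -11.72]
[-0.5573868  -0.17506833 -1.46854942]
```

Movement slowed in the last step (likely touching); one small step more.

{"op": "arm_command", "data": {"commands": [{"translation": [-0.02, 0, 0], "rotation": [0, 0, 0]}, {"translation": [0, 0, 0], "rotation": [0, 0, 0]}]}}

```text
time: 19.1
ee_pos: [507.2, 182.2, 104.8]
eef_rot: [0.963, 0.117, 0.241, -0.029]
force: [2.2, 0.5, -1.4]
grip_width: 45.4
gripper_force: 31.7
```

```bash
python3 -c "
from deck import *
st();print(frame('w')[1].T@arm.read_state()['force'])"
```

```text
t 19.1 p [507.2 182.2 104.8] F [ 2.22  0.54 -1.43] M [0.01 0.05 0.09] w 45.4 g 31.7
w [39.5  0.2 18.4] [-0.07  0.13  0.03]
m [ 45.7 175.8  15.1] [ 0.07  0.13 -0.24]
g [ 11.9 382.7  33. ] [  6.18   0.14 -11.71]
[ 1.34403662 -0.01131351 -2.33105245]
```

Contact at the stop. Lower onto the rail.

{"op": "arm_command", "data": {"commands": [{"translation": [0, 0, 0.025], "rotation": [0, 0, 0]}, {"translation": [0, 0, 0], "rotation": [0, 0, 0]}]}}

```text
time: 19.27
ee_pos: [507.6, 182.3, 104.0]
eef_rot: [0.963, 0.117, 0.241, -0.029]
force: [-1.0, 0.0, 3.6]
grip_width: 45.2
gripper_force: 32.0
```

{"op": "arm_command", "data": {"commands": [{"translation": [0, 0, 0.012], "rotation": [0, 0, 0]}, {"translation": [0, 0, 0], "rotation": [0, 0, 0]}]}}

```text
time: 19.43
ee_pos: [507.6, 182.3, 104.0]
eef_rot: [0.963, 0.117, 0.241, -0.029]
force: [-5.4, -1.7, 8.7]
grip_width: 45.5
gripper_force: 33.1
```

```bash
python3 -c "
from deck import *
st();print(frame('w')[1].T@arm.read_state()['force'])"
```

```text
t 19.43 p [507.6 182.3 104. ] F [-5.41 -1.73  8.71] M [-0.04  0.39  0.01] w 45.5 g 33.1
w [39.5  0.2 17.5] [-0.07  0.07  0.01]
m [ 45.7 175.8  14.2] [ 0.07  0.07 -0.25]
g [ 11.9 382.8  32.1] [  6.18   0.08 -11.73]
[-0.9155916  -0.38504162 10.34767699]
```

{"op": "arm_command", "data": {"commands": [{"translation": [-0.025, 0, -0.015], "rotation": [0, 0, 0]}, {"translation": [0, 0, 0], "rotation": [0, 0, 0]}]}}

```text
time: 19.6
ee_pos: [507.4, 182.3, 104.2]
eef_rot: [0.963, 0.117, 0.242, -0.029]
force: [2.4, 0.4, 1.8]
grip_width: 45.3
gripper_force: 31.9
```

```bash
python3 -c "
from deck import *
st();print(frame('w')[1].T@arm.read_state()['force'])"
```

```text
t 19.6 p [507.4 182.3 104.2] F [2.4  0.39 1.79] M [ 0.09 -0.24  0.06] w 45.3 g 31.9
w [39.4  0.2 17.8] [-0.08  0.24  0.03]
m [ 45.6 175.8  14.5] [ 0.06  0.24 -0.24]
g [ 11.8 382.7  32.4] [  6.19   0.25 -11.7 ]
[ 2.97748491 -0.19940361  0.4388655 ]
```

{"op": "arm_command", "data": {"commands": [{"translation": [0, 0, 0.01], "rotation": [0, -0.1, 0]}, {"translation": [0, 0, 0], "rotation": [0, 0, 0]}]}}

```text
time: 19.77
ee_pos: [507.6, 182.3, 104.0]
eef_rot: [0.963, 0.117, 0.241, -0.029]
force: [0.1, 0.1, 6.0]
grip_width: 45.5
gripper_force: 32.5
```

{"op": "arm_command", "data": {"commands": [{"translation": [0, 0, 0], "rotation": [0, 0, 0]}, {"translation": [0, 0, 0], "rotation": [0, 0, 0]}, {"translation": [0, 0, 0], "rotation": [0, 0, 0]}, {"translation": [0, 0, 0], "rotation": [0, 0, 0]}], "claw": 0.9, "squeeze": 20}}

```text
time: 20.1
ee_pos: [505.0, 181.8, 101.4]
eef_rot: [0.964, 0.117, 0.238, -0.029]
force: [-0.8, 1.5, -0.3]
grip_width: 76.8
gripper_force: 0.0
```

{"op": "arm_command", "data": {"commands": [{"translation": [0, 0, -0.3], "rotation": [0, 0, 0]}, {"translation": [0, 0, -0.8], "rotation": [0, 0, 0]}, {"translation": [0, 0, -1], "rotation": [0, 0, 0]}, {"translation": [0, 0, -1], "rotation": [0, 0, 0]}, {"translation": [-0.5, 0, -0.8], "rotation": [0, 0, 0]}]}}

```text
time: 20.52
ee_pos: [420.3, 160.7, 236.2]
eef_rot: [0.963, 0.117, 0.243, -0.029]
force: [1.0, -0.2, 2.1]
grip_width: 76.7
gripper_force: 0.0
```

{"op": "arm_command", "data": {"commands": [{"translation": [-0.6, 0, -0.7], "rotation": [0, 0, 0]}, {"translation": [-0.6, 0, -0.7], "rotation": [0, 0, 0]}, {"translation": [-0.6, 0, -0.7], "rotation": [0, 0, 0]}, {"translation": [0, 0, 0], "rotation": [0, 0, 0]}]}}

```text
time: 20.85
ee_pos: [339.1, 148.4, 266.5]
eef_rot: [0.966, 0.117, 0.231, -0.025]
force: [1.4, 0.1, -0.0]
grip_width: 76.8
gripper_force: 0.0
```

```bash
python3 -c "
from deck import *
st()
for n in('side','top'): cv2.imwrite(f'pics/{n}6.png',arm.camera(n))
a=cv2.imread('pics/side6.png')[190:300,280:390];b=cv2.imread('pics/top6.png')[165:265,235:365]
cv2.imwrite('pics/a6.png',np.hstack([cv2.resize(a,(370,370),interpolation=2),cv2.resize(b,None,fx=3.3,fy=3.7,interpolation=2)]))"
```

```text
t 20.85 p [339.1 148.4 266.5] F [ 1.38  0.09 -0.04] M [-0.05  0.18 -0.03] w 76.8 g 0.0
w [-35.8   7.7 241.6] [-0.34 -1.12 -0.01]
m [-29.6 182.4 238.3] [-0.2  -1.12 -0.28]
g [-60.9 350.6 254.9] [  5.79  -1.08 -11.82]
```

View pics/a6.png

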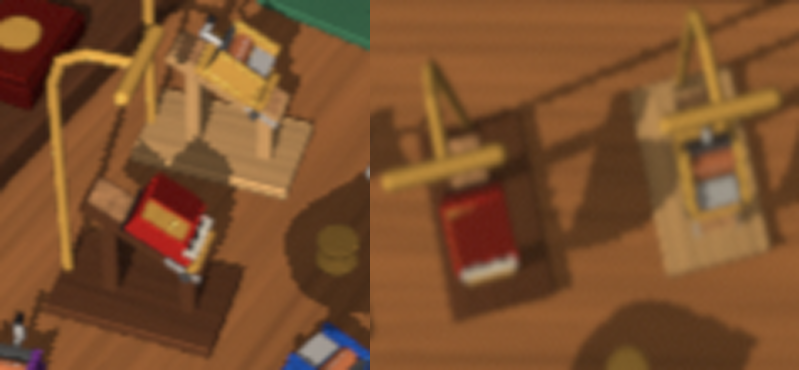

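```bash
python3 -c "
from deck import *
f=lambda X,Y:(235+(X-370+.5)/3.3-.5,165+(Y+.5)/3.7-.5)
for r,h,pts in(('w',0,[(449,178),(492,172)]),('w',28,[(442,215),(508,195),(455,275),(519,255)]),('m',0,[(674,100),(718,92)]),('m',35,[(683,165),(741,145),(694,212),(752,195)])):
  print(r,h,[hit(r,'top',*f(*p),h).round(1)[:2].tolist() for p in pts])
im=cv2.imread('pics/top6.png').astype(int)
for v in(211,212,213): print(v,[int(im[v,u,2]) for u in range(252,282)],[round(hit('w','top',u,v,0)[1],1) for u in(252,281)])"
```

```text
w 0 [[71.0, 12.0], [67.5, -19.7]]
w 28 [[57.1, 20.1], [59.0, -29.2], [14.1, 21.0], [16.4, -27.6]]
m 0 [[92.8, 14.1], [90.8, -19.0]]
m 35 [[59.6, 18.7], [63.2, -25.1], [25.9, 16.8], [27.4, -27.1]]
211 [180, 179, 177, 176, 174, 169, 164, 160, 158, 157, 155, 151, 146, 146, 149, 149, 141, 129, 105, 77, 63, 60, 58, 58, 58, 59, 59, 60, 62, 65] [np.float64(26.3), np.float64(-42.1)]
212 [172, 168, 163, 157, 151, 145, 140, 141, 144, 150, 151, 147, 144, 145, 148, 145, 138, 125, 101, 72, 53, 54, 55, 57, 60, 63, 64, 68, 71, 74] [np.float64(27.0), np.float64(-41.5)]
213 [150, 144, 137, 128, 120, 114, 115, 126, 143, 152, 151, 144, 138, 136, 132, 126, 117, 105, 86, 64, 56, 57, 58, 61, 67, 72, 75, 77, 78, 80] [np.float64(27.6), np.float64(-40.9)]
```

Piano sits on walnut (tile 475,230; keys down at the stop) and the movement on maple (tile 712,175; crank uphill). Both are straight and centred to about 1–2 mm by the top view. The gripper is clear, so I'm handing in.

```bash
python3 -c "
from cell import arm
print(arm.finish_job())"
```

```text
the job is handed in; nothing more can be done
None
```

The swap is done and handed in: the piano is on the walnut rest and the movement on the maple rest, each flat against its stop with the same end downhill, centred and straight to within what the top camera shows (about 1–2 mm), after about 21 s of the 72 s.

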